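# Sort the wheel nuts through the diverter chute

### The job

Set the empty box squarely on the bare pad under the free outlet of the chute and push the lever fully over so that the flap shuts the leg to the filled box. Then pour all the wheel nuts from the scoop through the chute's hopper into the empty box, spilling none, and stand the scoop back upright on its mat. Leave the spare wheel, the bottle and the screwdriver where they are.

Things in the scene. Friction and masses are not known exactly. Their poses are not given: they have to be found in the camera images.
- chute: Fixed Y-shaped aluminium chute, clear front and back, 131 (y) x 110 x 240 mm high. Origin: base underside centre, on the table. Hopper mouth 124 (y) x 104 mm, narrowing to a throat 48 x 44 mm, then two legs sloping down at 45 degrees to its +y and -y sides; outlet edges 90 mm from the centre, 65 mm above the table. Slick: parts slide down by themselves. Its +x side carries the lever.
- hopper_mouth (a point): Centre of the hopper's open top, at rim height (240 mm above the table).
- flap (a joint): Angle of the hinged steel flap in the throat; hinge along the chute's x, 155 mm above the table. 0 = upright, both legs open (it starts near this). +0.6 (stop): leans to chute +y, shuts the +y leg, parts leave at -y. -0.6 (stop): leans to -y, shuts the -y leg, parts leave at +y. Under 2 N at the knob moves it; it stays where left. Fully over: within 0.1 rad of a stop.
- lever_knob (a point): Centre of the black knob (16 x 16 mm, 30 mm tall) on the flap's lever, on the chute's +x side, 85 mm from the chute's centre plane and 60 mm from the hinge axis: 215 mm above the table when upright, 205 mm at a stop, 34 mm to the side. The lever is in line with the flap and leans the same way. 22 mm free between knob and hopper wall.
- pad: Bare black rubber pad, fixed, 80 x 112 x 2 mm (x, y, z), under the free outlet; its centre is 150 mm to the side of the chute's centre, along the chute's y axis. Origin: centre of its underside; its axes are parallel to the chute's. It may be on either side.
- full_box: Grey box like the empty one, fixed, filled with small screws, on its own pad under the other outlet. Origin: centre of its underside. Nothing more is to go in there.
- tray: Empty grey plastic box, open on top, loose, 68 x 100 x 45 mm (x, y, z), walls 3 mm, 120 g. Origin: centre of its underside. Grip it across its 68 mm width (its x axis). On the pad its x axis lies along the pad's x (either way round); the outlet's edge is then 10 mm beside the box and 18 mm above its rim.
- mat: Black rubber mat, fixed, 150 x 130 x 3 mm, where the scoop stands. Origin: centre of its underside.
- scoop: Loose aluminium scoop, 98 x 60 mm, walls 25 mm high, about 150 g. Origin: underside, mid-floor. Its -x end is open: the last 30 mm of floor ramp up 15 degrees to the lip, which at the start faces roughly the robot. Slick: tipped 40 degrees or more, lip down, the nuts slide out. A black handle bar 16 x 16 mm runs lengthwise (x -25 to +53 mm) overhead, its centre 88 mm up, on a post at the +x end.
- scoop_grip (a point): Point on the handle bar's centre line above the centre of mass, 8 mm from the scoop's origin in its x, 88 mm up: where to grip, closing along the scoop's y axis.
- scoop_lip (a point): Middle of the scoop's pouring lip, 51 mm from the scoop's origin in its -x, 11 mm up.
- nut0: One of five alike steel hexagon wheel nuts in the scoop, 17 mm across flats, 10 mm thick, 15 g. Origin: centre of one flat face.
- nut1: One of five alike steel hexagon wheel nuts in the scoop, 17 mm across flats, 10 mm thick, 15 g. Origin: centre of one flat face.
- nut2: One of five alike steel hexagon wheel nuts in the scoop, 17 mm across flats, 10 mm thick, 15 g. Origin: centre of one flat face.
- nut3: One of five alike steel hexagon wheel nuts in the scoop, 17 mm across flats, 10 mm thick, 15 g. Origin: centre of one flat face.
- nut4: One of five alike steel hexagon wheel nuts in the scoop, 17 mm across flats, 10 mm thick, 15 g. Origin: centre of one flat face.
- spare_wheel: Bystander: small wheel with black tyre, lying flat, 66 mm across, 26 mm high. Origin: centre of underside.
- oil_bottle: Bystander: small white bottle, 38 mm across, 95 mm high. Origin: centre of underside.
- driver: Bystander: screwdriver, 170 mm long, lying beyond the chute as seen from the robot. Origin: on its axis.
Things that resemble listed ones, but are neither listed nor needed, are in the scene too. What is shaped like the scoop but pink is not meant.

How it is judged:
By the outcome, as a careful person would: the job done as asked, in the order asked, and still so for the second after the job is handed in, with the robot touching nothing.
It also fails if it takes over 72 s, if anything falls off the work surface, if the arm or the gripper's body presses on something with over 40 N, if the wrist force passes 120 N, or if a joint passes its speed limit or range.

### The arm

A 6-joint arm with a two-finger parallel gripper is mounted at the origin on the work surface. World frame = base frame: x ahead of the robot, y to its left, z up, the work surface at z = 0. Lengths are in m, angles in rad, forces in N, time in s.
With the tool pointing down it reaches from about 0.25 to 0.85 m from the base axis. Payload 12.5 kg.
Tool frame: the origin (TCP) lies where the fingers leave the gripper's body, on its centre line; the fingertips stand 84 mm ahead of it and the grasp point (between the pads) lies 65 mm ahead of it (bot.tips_ahead is the distance from the TCP to the fingertips, in m); x points along the fingers, y is the direction in which the jaws open and shut, and the axes are right-handed (so a half turn about x gives the same grasp; the last joint's range is limited). The gripper opens to 93 mm and grips with 3 to 60 N. Pads are 15 mm wide; open, the fingers measure 128 mm over their backs; the gripper's body (75 mm by 188 mm) begins 65 mm behind the grasp point.
Start: joints at [-1.249, 0.351, 1.652, -0, 1.139, -0.085], TCP at [0.218, -0.505, 0.303] pointing down, gripper open.
Joint ranges: [-2.75, 2.75], [-0.79, 2.1], [0.01, 2.65], [-1.57, 4.71], [0.07, 3.14], [-2.87, 2.87]. Speed limits (rad/s): [2.22, 2.22, 2.79, 3.14, 3.14, 3.14].

### API

Orientations are given as a 3x3 rotation matrix whose columns are the frame's x, y, z axes.
In Python, from cell import bot gives the robot as it stands.
- The arm moves only by the tool drive_tool, never from a script. Its argument "moves" is text: rows parted by semicolons, each of 7 numbers parted by spaces: the shift along the tool's x, y, z in m, then the turn, a rotation vector about the tool's x, y, z in degrees, then the opening, from 0 (shut) to 1 (fully open). A call has 1 to 5 rows; each row shifts and turns the pose as measured when the row begins, along the tool's axes as they then stand; what a row does not reach is not made up. A row lasts 1/12 s, in which the tool goes at most 41.7 mm and 7.16 degrees, less where a joint would pass 70% of its speed; a pose out of reach is approached as far as the arm can. A call is refused whole if a number of a shift passes 0.0417 or a number of a turn 7.16, either way. A call with a gripper value outside its range is refused whole. The fingers move at their own pace and stop on an object; "newtons" is the grip in N (left out, the last holds). Time passes only in rows, so rows that do not move let the fingers close. It gives the time, the measured TCP pose, the force and the opening at its end, in the units of the state.
- bot.get_state(): the state, without advancing time (a new reading comes with each control period).
- bot.snapshot(name): name is "scene" or "top" or "wrist"; returns a dict with "img" (480x640x3 uint8, blue, green, red), "z_map" (480x640 float32, m along the optical axis (not along the pixel's ray), 0 where there is no reading), "camera_matrix" (3x3 intrinsics, pixels), "camera_from_world" (4x4, takes a point from world to camera coordinates). Camera axes: x right, y down, z forward; pixel columns grow to the right and rows downward; lengths in m; the calibration is good to about 2 mm. A picture is of the moment at which its call begins.
- bot.finish_job(): hands the job in, once; it reports no verdict.
The state is a dict: "time": time; "joint_pos": joint angles; "joint_velocities": joint speeds; "effort": joint torques, N m; "position": TCP position; "orientation": TCP orientation; "ft_force": force on the tool from outside, world axes, zero at the start; "ft_torque": the same for the moment, N m; "opening": finger opening in m.
Only numpy, scipy, OpenCV 4.12 (cv2) and the standard library are available. Lean on these libraries where they do the work, as an engineer would, in place of code of your own. Each camera call takes 0.05 s, during which the arm holds its last target.

## Working session

There is one attempt and no reset: what is moved stays moved. The work goes in short steps, Python scripts to look and compute and a tool call to move; the robot and the scene stay as the last step left them, time stands still between calls to the robot, and variables do not carry over. Pictures are saved under pics/ and viewed, and the job is handed in when it is done.

Besides the shell and the picture viewer there is one more tool, called after ">>>" in YAML: its name, and indented under it one key for each argument. drive_tool: Moves the arm, as the interface text tells. Its arguments: {"type":"object","properties":{"moves":{"type":"string"},"newtons":{"type":"number"}},"required":["moves"]}

```bash
ls; mkdir -p pics
cat > h.py <<'E'
import numpy as np, cv2, pickle
from cell import bot
def snap(n,f):
    s=bot.snapshot(n); cv2.imwrite(f'pics/{f}.png',s['img']); pickle.dump(s,open(f'pics/{f}.pkl','wb')); return s
def load(f): return pickle.load(open(f'pics/{f}.pkl','rb'))
def px2w(s,u,v,z=None):
    """z given: intersect with plane world z; else by z_map"""
    K=s['camera_matrix'];T=np.linalg.inv(s['camera_from_world'])
    r=np.linalg.inv(K)@np.array([u,v,1.])
    if z is None:
        d=s['z_map'][int(round(v)),int(round(u))]; return T[:3,:3]@(r*d)+T[:3,3]
    d=T[:3,:3]@r; o=T[:3,3]; return o+d*(z-o[2])/d[2]
def w2px(s,p):
    c=s['camera_from_world']@np.append(p,1); q=s['camera_matrix']@c[:3]; return q[:2]/q[2]
def crop(s,f,u0,v0,u1,v1,k):
    cv2.imwrite(f'pics/{f}.png',cv2.resize(s['img'][v0:v1,u0:u1],None,fx=k,fy=k,interpolation=cv2.INTER_CUBIC))
E
python3 - <<'E'
from h import *
np.set_printoptions(precision=4,suppress=True)
for n in('scene','top','wrist'):
    s=snap(n,n+'0'); print(n,s['camera_matrix'].tolist(),np.linalg.inv(s['camera_from_world'])[:3])
print(bot.get_state(),bot.tips_ahead)
E
```

```text
pics
scene [[467.22651217671677, 0.0, 321.58030025853446], [0.0, 467.22651217671677, 243.21176600529174], [0.0, 0.0, 1.0]] [[ 0.8231  0.412  -0.3909  0.9423]
 [ 0.5677 -0.579   0.5852 -0.6069]
 [ 0.0148 -0.7036 -0.7105  0.8865]]
top [[564.8489871753096, 0.0, 320.4986435098199], [0.0, 564.8489871753096, 235.7369985237391], [0.0, 0.0, 1.0]] [[-0.0291 -0.9866  0.1603  0.363 ]
 [-0.9995  0.0306  0.0066 -0.0427]
 [-0.0114 -0.1601 -0.987   1.4214]]
wrist [[423.81167776444164, 0.0, 318.7707494723463], [0.0, 423.81167776444164, 235.65846466181625], [0.0, 0.0, 1.0]] [[ 0.3946 -0.8886 -0.2338  0.2816]
 [-0.9188 -0.3819 -0.0993 -0.475 ]
 [-0.001   0.254  -0.9672  0.3842]]
{'time': 0.15, 'joint_pos': array([-1.2486,  0.3511,  1.6523, -0.    ,  1.1391, -0.0846]), 'joint_velocities': array([-0.0006, -0.002 , -0.0018, -0.0007, -0.0009,  0.0002]), 'effort': array([  0.0003, -49.7463, -28.5345,   0.0698,   0.0246,  -0.    ]), 'position': array([ 0.2176, -0.5049,  0.3023]), 'orientation': array([[-0.0003,  0.3957, -0.9184],
       [ 0.0008, -0.9184, -0.3957],
       [-1.    , -0.0009, -0.    ]]), 'ft_force': array([ 0.3267, -0.2267,  1.0595]), 'ft_torque': array([ 0.0054,  0.0052, -0.0033]), 'opening': 0.09294615762657696} 0.0841
```

View pics/scene0.png

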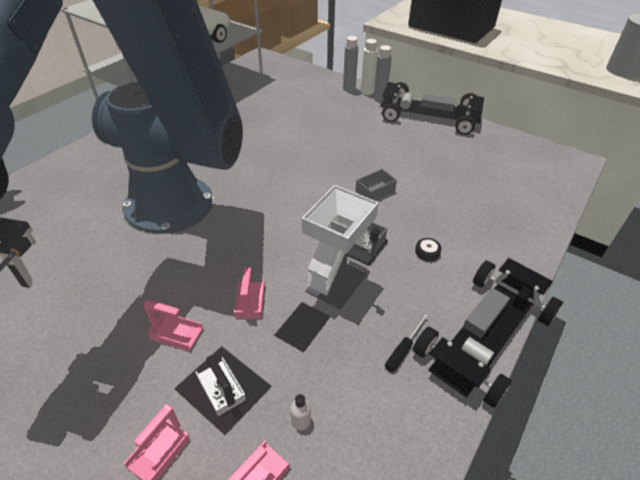

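View pics/top0.png

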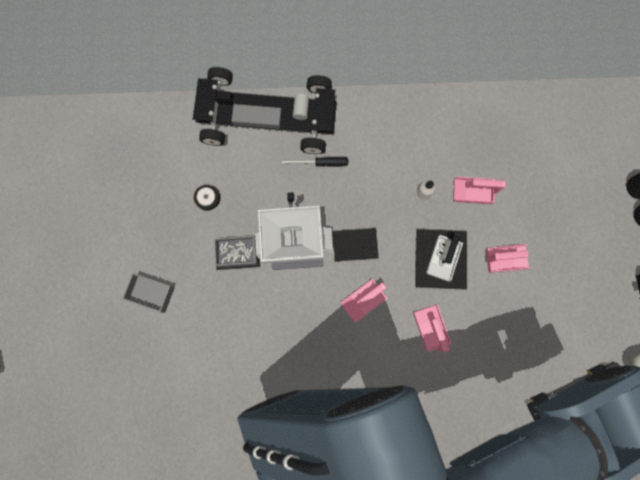

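View pics/wrist0.png

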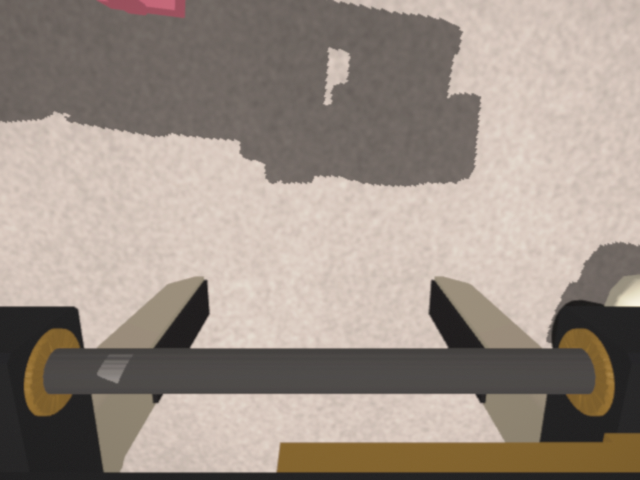

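The top view shows the chute at (290,235) with its knob at (291,196). The full box is at (237,250) on world +y, the bare pad at (355,244) on -y, the empty box at (150,291) and the aluminium scoop on its mat at (441,258). Look-alikes for the scoop are four pink ones at (478,190), (508,258), (432,328) and (365,299). For the empty box, the only one is the filled box at (237,250). I'll check these in close crops.

Run:
```python
from h import *
s=load('top0')
crop(s,'c_scoop',400,210,500,300,8); crop(s,'c_tray',110,255,190,325,8); crop(s,'c_chute',205,180,385,280,4)
s=load('scene0'); crop(s,'c_scoop_s',170,340,280,430,7); crop(s,'c_chute_s',270,160,400,360,3)
```

```text
(no output)
```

View pics/c_scoop.png

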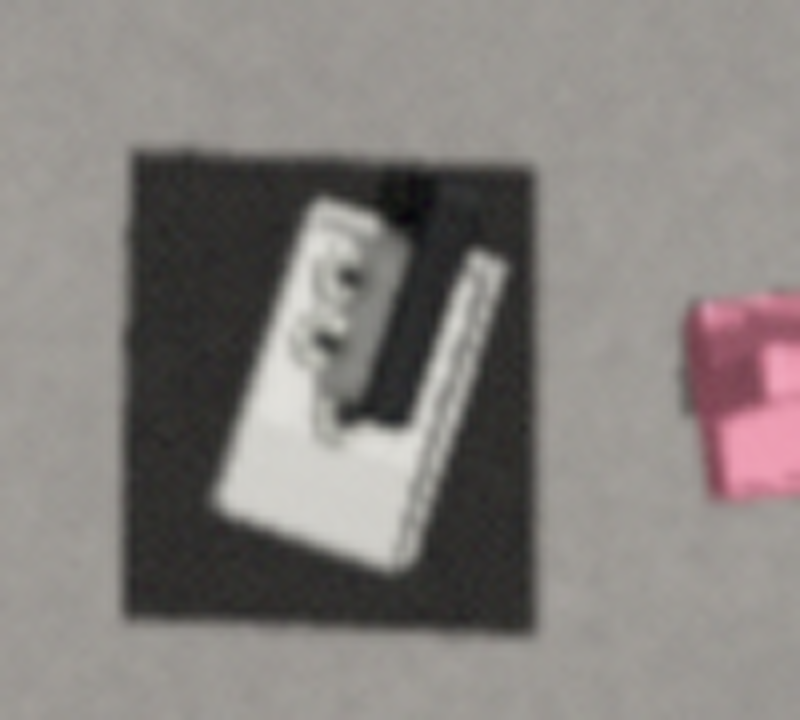

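View pics/c_tray.png

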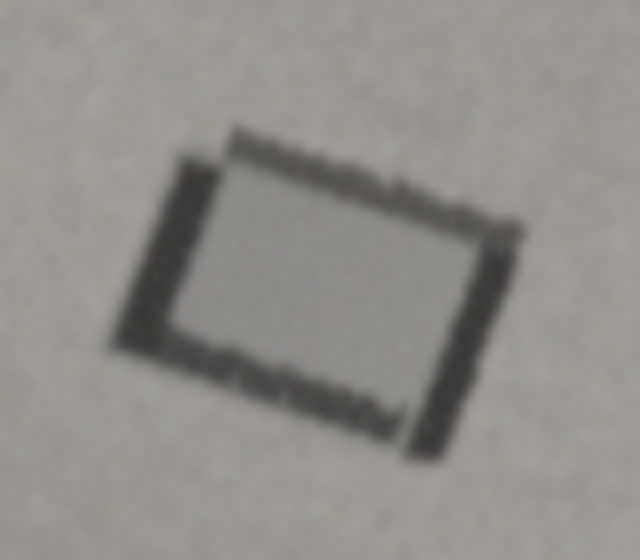

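View pics/c_chute.png

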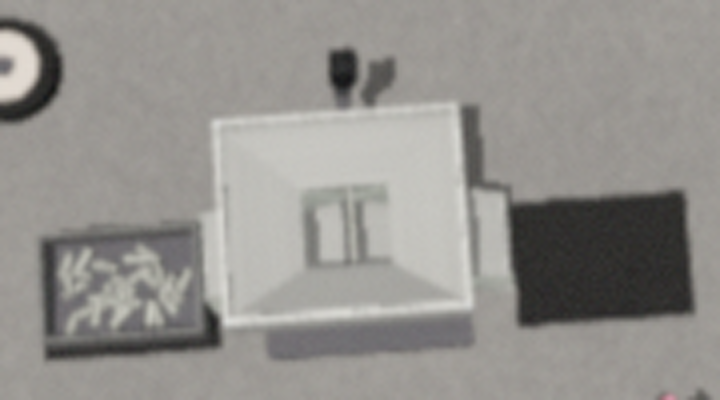

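View pics/c_scoop_s.png

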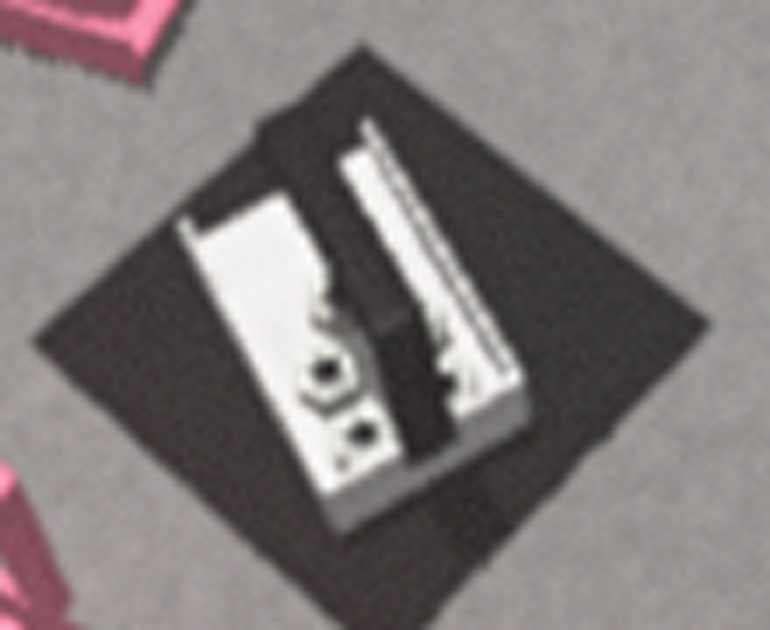

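View pics/c_chute_s.png

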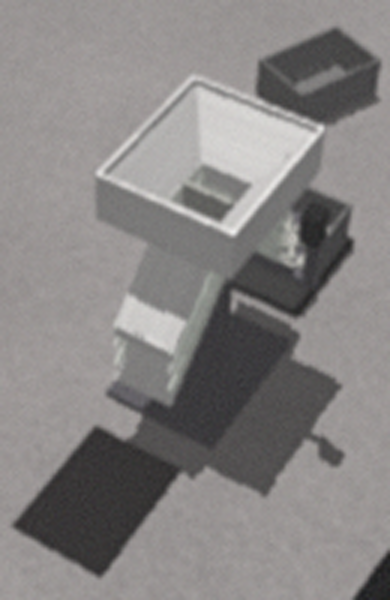

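```bash
cat >> h.py <<'E'
def cloud(s):
    K=s['camera_matrix'];T=np.linalg.inv(s['camera_from_world']);z=s['z_map']
    v,u=np.mgrid[0:480,0:640]; P=np.stack([(u-K[0,2])/K[0,0]*z,(v-K[1,2])/K[1,1]*z,z],-1)
    W=P@T[:3,:3].T+T[:3,3]; W[z==0]=np.nan; return W
def rect(P):
    (c,w,a)=cv2.minAreaRect(P[:,:2].astype(np.float32)*1000); return np.round(c,1),np.round(w,1),round(a,2)
E
python3 - <<'E'
from h import *
for n in('top0','scene0'):
    s=load(n);W=cloud(s).reshape(-1,3);I=s['img'].reshape(-1,3).astype(int)
    def sel(x0,x1,y0,y1,z0,z1,f=None):
        m=(W[:,0]>x0)&(W[:,0]<x1)&(W[:,1]>y0)&(W[:,1]<y1)&(W[:,2]>z0)&(W[:,2]<z1)
        if f is not None: m&=f
        return W[m]
    print(n)
    for nm,u in {'ctr':(290,235),'tray':(150,291),'scoop':(441,258),'pad':(355,244),'mat':(425,280)}.items():
        if n=='top0': print(nm,px2w(s,*u).round(3))
    pickle.dump(W,open(f'pics/{n}_W.pkl','wb'))
    r=sel(.2,.5,.28,.55,.04,.06);print('tray rim',len(r),rect(r),np.median(r[:,2]))
    r=sel(.2,.55,-.1,.18,.232,.25);print('chute rim',len(r),rect(r),np.median(r[:,2]))
    r=sel(.2,.6,-.1,.18,.19,.228); print(len(r))
    r=sel(.25,.5,-.4,-.2,.075,.11);print('handle',len(r),rect(r),np.median(r[:,2]))
    dark=I.max(1)<70
    r=sel(.2,.5,-.2,-.05,-.01,.012,dark);print('pad',len(r),rect(r))
    r=sel(.2,.5,-.42,-.2,-.01,.012,dark);print('mat',len(r),rect(r))
E
```

```text
top0
ctr [0.574 0.036 0.146]
tray [0.466 0.399 0.005]
scoop [ 0.527 -0.335  0.003]
pad [ 0.569 -0.12   0.005]
mat [ 0.473 -0.292  0.004]
tray rim 183 (array([460.9, 395.6]), array([101.6,  67.9]), 69.55) 0.0456285593519139
chute rim 379 (array([377.9,  42.2]), array([133. , 356.7]), 84.83) 0.23734381620507095
1538
handle 267 (array([ 340.1, -303.4]), array([77.3, 16.6]), 16.59) 0.09589192857041828
pad 0 (array([0., 0.]), array([0., 0.]), 0.0)
mat 639 (array([ 477.1, -330.8]), array([124.1,  50.5]), 87.64)
scene0
tray rim 145 (array([460. , 395.4]), array([106.5,  71.8]), 70.45) 0.04274043299597352
chute rim 574 (array([375.4,  43.6]), array([142.9, 359. ]), 85.19) 0.23796596604305997
1818
handle 345 (array([ 340.2, -304.1]), array([78. , 17.9]), 16.05) 0.09429374178500527
pad 0 (array([0., 0.]), array([0., 0.]), 0.0)
mat 697 (array([ 478.2, -331.2]), array([126. ,  51.5]), 86.04)
```

Run:
```python
from h import *
for n in('top0','scene0'):
    s=load(n);W=cloud(s).reshape(-1,3);I=s['img'].reshape(-1,3).astype(int)
    def sel(x0,x1,y0,y1,z0,z1,f=None):
        m=(W[:,0]>x0)&(W[:,0]<x1)&(W[:,1]>y0)&(W[:,1]<y1)&(W[:,2]>z0)&(W[:,2]<z1)
        if f is not None: m&=f
        return W[m]
    print(n)
    dark=I.max(1)<75; 
    r=sel(.45,.66,-.05,.13,.232,.248,~dark);print('chute rim',len(r),rect(r),np.median(r[:,2]))
    r=sel(.6,.72,0,.1,.19,.24,dark);print('knob',len(r),r.mean(0),r.min(0),r.max(0))
    r=sel(.46,.62,-.4,-.25,.08,.11,dark);print('handle',len(r),rect(r),np.median(r[:,2]))
    r=sel(.5,.65,-.19,-.05,-.01,.012,dark);print('pad',len(r),rect(r))
    r=sel(.4,.65,-.42,-.2,-.01,.012,dark);print('mat',len(r),rect(r))
    r=sel(.4,.65,-.42,-.25,.01,.04,~dark);print('scoop',len(r),rect(r))
    r=sel(.5,.65,.1,.27,.04,.055);print('full',len(r),rect(r))
    for nm,b in dict(wheel=(.55,.75,.15,.3,.015,.05),bottle=(.55,.75,-.35,-.2,.03,.12),pinks=(.3,.8,-.5,-.1,.02,.3)).items():
        r=sel(*b); print(nm,len(r),r.mean(0).round(3),r.min(0).round(3),r.max(0).round(3))
```

```text
top0
chute rim 816 (array([579.1,  30.8]), array([143. , 131.8]), 2.39) 0.23696587695188076
knob 50 [0.64450655 0.02801202 0.22641865] [0.63928632 0.02205206 0.20536939] [0.65247549 0.03424972 0.23615226]
handle 202 (array([ 542.3, -343.7]), array([16.2, 78. ]), 66.63) 0.09953767166348015
pad 1267 (array([ 569.2, -119.1]), array([ 76.8, 109.9]), 2.15)
mat 1601 (array([ 526.5, -334.6]), array([126.4, 147.3]), 85.94)
scoop 566 (array([ 517.7, -333. ]), array([232.2, 139.9]), 2.31)
full 222 (array([557.4, 179.6]), array([ 69.2, 101.4]), 2.48)
wheel 1066 [0.634 0.222 0.026] [0.55  0.15  0.015] [0.734 0.288 0.05 ]
bottle 275 [ 0.67  -0.305  0.071] [ 0.55 -0.35  0.03] [ 0.715 -0.281  0.108]
pinks 2130 [ 0.533 -0.335  0.071] [ 0.301 -0.5    0.02 ] [ 0.795 -0.102  0.108]
scene0
chute rim 712 (array([562.1,  29.1]), array([112.4, 136. ]), 2.11) 0.2366073885141362
knob 122 [0.64970626 0.02463216 0.21862399] [0.64098903 0.01897111 0.19053959] [0.6561079  0.03651466 0.23282893]
handle 322 (array([ 541.8, -346.1]), array([15.8, 78.6]), 68.06) 0.09804058364312546
pad 1395 (array([ 568.4, -116.7]), array([ 79.1, 117.4]), 2.21)
mat 2448 (array([ 526.2, -334.4]), array([127.5, 149.4]), 85.95)
scoop 682 (array([ 486.4, -324.2]), array([ 60.3, 193.2]), 68.91)
full 72 (array([571.1, 180.7]), array([ 43.9, 100.2]), 5.79)
wheel 626 [0.656 0.232 0.027] [0.55  0.154 0.015] [0.733 0.287 0.049]
bottle 503 [ 0.693 -0.309  0.067] [ 0.551 -0.35   0.03 ] [ 0.716 -0.285  0.101]
pinks 3514 [ 0.54 -0.34  0.07] [ 0.302 -0.5    0.02 ] [ 0.794 -0.101  0.102]
```

The crops show that the aluminium scoop is the only grey one, with nuts in it, its lip at the lower left and its handle running up and right. The tray at (150,291) is empty. The filled box is on chute +y, so the flap must lean to +y. I'll write a helper that reports the remaining shift and turn in tool axes.

```bash
cat >> h.py <<'E'
from scipy.spatial.transform import Rotation as Ro
np.set_printoptions(precision=4,suppress=True)
def Rdown(yaw_deg):
    a=np.radians(yaw_deg); y=np.array([np.cos(a),np.sin(a),0]); x=np.array([0,0,-1.]); return np.stack([x,y,np.cross(x,y)],1)
def go(p,R=None):
    st=bot.get_state(); Rc=st['orientation']; d=np.array(p)-st['position']
    print('t',round(st['time'],2),'pos',st['position'],'j',st['joint_pos'],'op',round(st['opening'],4),'F',st['ft_force'].round(1))
    print('shift tool mm',(Rc.T@d*1000).round(1))
    if R is not None: print('turn deg',Ro.from_matrix(Rc.T@R).as_rotvec(degrees=True).round(2)); print('shift in final axes mm',(R.T@d*1000).round(1))
    with open('fk.log','a') as f: f.write(repr((st['joint_pos'].tolist(),st['position'].tolist(),st['orientation'].tolist()))+'\n')
E
python3 -c "
from h import *
go([.457,.3865,.25],Rdown(-20.4))"
```

```text
t 0.15 pos [ 0.2176 -0.5049  0.3023] j [-1.2486  0.3511  1.6523 -0.      1.1391 -0.0846] op 0.0929 F [ 0.3 -0.2  1.1]
shift tool mm [  53.  -723.9 -572.6]
turn deg [-46.29  -0.02   0.05]
shift in final axes mm [  52.3  -86.3 -919. ]
```

>>> drive_tool:
  moves: "0 -0.025 -0.02 -7 0 0 1; 0 -0.025 -0.02 -7 0 0 1; 0 -0.02 -0.025 -7 0 0 1; 0 -0.02 -0.03 -7 0 0 1; 0 -0.02 -0.03 -7 0 0 1"

```text
time: 0.57
position: [0.248, -0.3385, 0.3003]
orientation: [[-0.001, 0.856, -0.516], [0.001, -0.516, -0.856], [-1.0, -0.001, -0.001]]
ft_force: [0.9, 0.2, 1.1]
opening: 0.0935
```

>>> drive_tool:
  moves: "0 -0.01 -0.035 -7 0 0 1; 0 0 -0.035 -4.3 0 0 1; 0 0 -0.041 0 0 0 1; 0 0 -0.041 0 0 0 1; 0 0 -0.041 0 0 0 1"

```text
time: 0.98
position: [0.3099, -0.149, 0.3001]
orientation: [[-0.001, 0.945, -0.328], [0.001, -0.328, -0.945], [-1.0, -0.001, -0.001]]
ft_force: [0.8, -0.3, 0.7]
opening: 0.0927
```

```bash
python3 -c "
from h import *
go([.457,.3865,.25],Rdown(-20.4))"
```

```text
t 0.98 pos [ 0.3099 -0.149   0.3001] j [-0.5841 -0.0396  2.1283  0.0008  1.0543 -0.2509] op 0.0927 F [ 0.8 -0.3  0.7]
shift tool mm [  50.7  -36.3 -554.1]
turn deg [ 1.28 -0.06  0.07]
shift in final axes mm [  50.1  -48.8 -553.2]
```

>>> drive_tool:
  moves: "0 0 -0.041 1.3 0 0 1; 0 0 -0.041 0 0 0 1; 0 0 -0.041 0 0 0 1; 0 -0.003 -0.041 0 0 0 1; 0 -0.004 -0.041 0 0 0 1"

```text
time: 1.4
position: [0.3724, 0.0501, 0.3012]
orientation: [[0.003, 0.936, -0.351], [0.001, -0.351, -0.936], [-1.0, 0.002, -0.001]]
ft_force: [0.4, -0.9, -0.1]
opening: 0.0935
```

>>> drive_tool:
  moves: "0 -0.004 -0.041 0 0 0 1; 0 -0.004 -0.041 0 0 0 1; 0 -0.004 -0.041 0 0 0 1; 0 -0.004 -0.041 0 0 0 1; 0 -0.004 -0.041 0 0 0 1"

```text
time: 1.82
position: [0.4227, 0.2523, 0.3014]
orientation: [[0.004, 0.937, -0.349], [0.0, -0.349, -0.937], [-1.0, 0.003, -0.002]]
ft_force: [1.3, -0.2, 0.4]
opening: 0.0933
```

```bash
python3 -c "
from h import *
go([.457,.3865,.25],Rdown(-20.4))"
```

```text
t 1.82 pos [0.4227 0.2523 0.3014] j [ 0.444   0.2461  1.7998 -0.0013  1.0923  0.8014] op 0.0933 F [ 1.3 -0.2  0.4]
shift tool mm [  51.6  -14.9 -137.6]
turn deg [-0.04 -0.1  -0.19]
shift in final axes mm [  51.4  -14.6 -137.7]
```

>>> drive_tool:
  moves: "0.01 -0.005 -0.035 0 0 -0.2 1; 0.015 -0.005 -0.035 0 0 0 1; 0.015 -0.003 -0.035 0 0 0 1; 0.01 -0.001 -0.03 0 0 0 1; 0 0 0 0 0 0 1"

```text
time: 2.23
position: [0.457, 0.3974, 0.2485]
orientation: [[0.002, 0.939, -0.344], [0.003, -0.344, -0.939], [-1.0, 0.001, -0.004]]
ft_force: [-0.4, 1.2, -0.5]
opening: 0.0933
```

```bash
python3 -c "
from h import *
s=snap('wrist','w1')
go([.457,.3865,.096],Rdown(-20.4))
W=cloud(s).reshape(-1,3); m=(W[:,2]>.038)&(W[:,2]<.055)&(abs(W[:,0]-.46)<.1)&(abs(W[:,1]-.395)<.1)
print(rect(W[m]),np.median(W[m,2]))"
```

```text
t 2.28 pos [0.4565 0.3957 0.249 ] j [0.6368 0.504  1.5595 0.0012 1.0754 0.9878] op 0.0931 F [-0.2  0.2 -0.5]
shift tool mm [153.    3.6   8.9]
turn deg [ 0.26 -0.16 -0.03]
shift in final axes mm [153.    3.7   8.5]
(array([459.4, 399.8]), array([100.4,  68.2]), 69.55) 0.04470420673307132
```

View pics/w1.png

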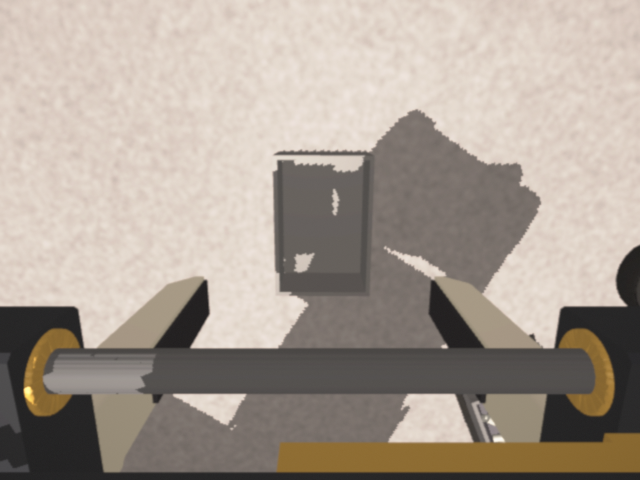

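The wrist view shows the empty box between (275,152) and (370,293), central between the fingers and square to them. I'll go down around it.

>>> drive_tool:
  moves: "0.035 0.003 0.008 0 0 0 1; 0.035 0 0 0 0 0 1; 0.035 0 0 0 0 0 1; 0.025 0 0 0 0 0 1; 0.015 0 0 0 0 0 1"

```text
time: 2.7
position: [0.4585, 0.3861, 0.1044]
orientation: [[0.009, 0.939, -0.344], [0.007, -0.344, -0.939], [-1.0, 0.006, -0.01]]
ft_force: [0.4, 0.2, 0.0]
opening: 0.0929
```

```bash
python3 -c "
from h import *
go([.4565,.388,.096],Rdown(-20.4))"
```

```text
t 2.7 pos [0.4585 0.3861 0.1044] j [0.622  0.6932 1.6537 0.0008 0.7831 0.9728] op 0.0929 F [0.4 0.2 0. ]
shift tool mm [ 8.4 -2.6 -1. ]
turn deg [ 0.27 -0.57 -0.35]
shift in final axes mm [ 8.4 -2.5 -1.1]
```

>>> drive_tool:
  moves: "0.007 -0.0025 -0.001 0.2 -0.6 -0.4 1; 0 0 0 0 0 0 0.5; 0 0 0 0 0 0 0.5; 0 0 0 0 0 0 0.5; 0 0 0 0 0 0 0.5"
  newtons: 12

```text
time: 3.12
position: [0.4562, 0.3853, 0.0976]
orientation: [[-0.004, 0.937, -0.35], [-0.003, -0.35, -0.937], [-1.0, -0.003, 0.004]]
ft_force: [-1.2, -0.3, 0.4]
opening: 0.0704
```

>>> drive_tool:
  moves: "0 0 0 0 0 0 0.5; 0 0 0 0 0 0 0.5"

```text
time: 3.28
position: [0.4568, 0.3857, 0.0996]
orientation: [[-0.002, 0.937, -0.35], [-0.001, -0.35, -0.937], [-1.0, -0.001, 0.002]]
ft_force: [-0.0, 0.2, -1.3]
opening: 0.068
```

```bash
python3 -c "
from h import *
go([.569,-.128,.25],Rdown(2.3))"; cat fk.log|wc -l
```

```text
t 3.28 pos [0.4568 0.3857 0.0996] j [0.6233 0.7023 1.6514 0.0002 0.79   0.9804] op 0.068 F [-0.   0.2 -1.3]
shift tool mm [-150.   284.6  442.3]
turn deg [-22.77   0.08   0.09]
shift in final axes mm [-150.4   91.5  517.8]
6
```

>>> drive_tool:
  moves: "-0.02 0 0 0 0 0 0.5; -0.035 0 0 0 0 0 0.5; -0.035 0 0 0 0 0 0.5; -0.035 0 0 0 0 0 0.5; -0.02 0 0 0 0 0 0.5"

```text
time: 3.7
position: [0.4554, 0.3847, 0.2471]
orientation: [[-0.008, 0.937, -0.349], [-0.006, -0.349, -0.937], [-1.0, -0.006, 0.008]]
ft_force: [0.8, 0.7, -1.5]
opening: 0.0679
```

```bash
python3 -c "
from h import *
go([.39,.2,.25],Rdown(2.3))"
```

```text
t 3.7 pos [0.4554 0.3847 0.2471] j [0.6233 0.4967 1.5768 0.0001 1.0782 0.9802] op 0.0679 F [ 0.8  0.7 -1.5]
shift tool mm [ -1.3   3.3 195.9]
turn deg [-22.75   0.41   0.42]
shift in final axes mm [ -2.9 -72.7 181.9]
```

>>> drive_tool:
  moves: "0 0 0.025 0 0.3 0.3 0.5; 0 0 0.04 0 0 0 0.5; 0 0 0.04 0 0 0 0.5; 0 0 0.04 0 0 0 0.5; 0 0 0.04 0 0 0 0.5"

```text
time: 4.12
position: [0.3913, 0.2118, 0.2545]
orientation: [[0.015, 0.939, -0.343], [0.008, -0.344, -0.939], [-1.0, 0.011, -0.012]]
ft_force: [1.6, -0.2, -1.6]
opening: 0.0681
```

>>> drive_tool:
  moves: "0 0 0.04 -5 0 0 0.5; 0 0 0.04 -5 0 0 0.5; 0 0 0.04 -5 0 0 0.5; 0 0 0.04 -5 0 0 0.5; 0 0 0.04 -2 0 0 0.5"

```text
time: 4.53
position: [0.3516, 0.0171, 0.2543]
orientation: [[0.02, 0.999, 0.036], [0.008, 0.036, -0.999], [-1.0, 0.02, -0.008]]
ft_force: [2.2, 0.2, -0.2]
opening: 0.068
```

```bash
python3 -c "
from h import *
go([.39,-.13,.25],Rdown(2.3))"
```

```text
t 4.53 pos [0.3516 0.0171 0.2543] j [-0.0893  0.0442  2.178   0.0128  0.9004 -0.1333] op 0.068 F [ 2.2  0.2 -0.2]
shift tool mm [  3.8  33.  148.5]
turn deg [-0.23 -0.43 -1.15]
shift in final axes mm [  4.3  32.5 148.6]
```

>>> drive_tool:
  moves: "0 0.005 0.037 -0.2 -0.4 -1.1 0.5; 0 0.005 0.037 0 0 0 0.5; 0 0.015 0.037 0 0 0 0.5; 0 0.035 0.03 0 0 0 0.5; 0 0.035 0.015 0 0 0 0.5"

```text
time: 4.95
position: [0.4454, -0.143, 0.2573]
orientation: [[0.004, 0.999, 0.039], [-0.002, 0.039, -0.999], [-1.0, 0.004, 0.002]]
ft_force: [0.4, 1.2, -1.2]
opening: 0.0682
```

```bash
python3 -c "
from h import *
go([.569,-.128,.25],Rdown(2.3))"
```

```text
t 4.95 pos [ 0.4454 -0.143   0.2573] j [-0.4102  0.2588  1.9067  0.      0.9712 -0.449 ] op 0.0682 F [ 0.4  1.2 -1.2]
shift tool mm [  7.8 124.  -10.2]
turn deg [-0.08  0.12 -0.25]
shift in final axes mm [  7.3 124.1 -10. ]
```

>>> drive_tool:
  moves: "0 0.03 -0.003 0 0 -0.2 0.5; 0 0.03 -0.003 0 0 0 0.5; 0 0.03 -0.002 0 0 0 0.5; 0 0.022 -0.001 0 0 0 0.5; 0 0.005 0 0 0 0 0.5"

```text
time: 5.37
position: [0.5708, -0.1344, 0.2592]
orientation: [[0.007, 0.999, 0.032], [-0.005, 0.032, -0.999], [-1.0, 0.006, 0.005]]
ft_force: [1.0, 0.3, -0.7]
opening: 0.0681
```

```bash
cat > m.py <<'E'
from h import *
import sys
def rep(tag):
  for n in('top','scene'):
    s=snap(n,f'{n}_{tag}');W=cloud(s).reshape(-1,3);I=s['img'].reshape(-1,3).astype(int)
    dark=I.max(1)<75
    m=dark&(abs(W[:,0]-.569)<.06)&(abs(W[:,1]+.12)<.08)&(W[:,2]<.012)
    if m.sum()>20: print(n,'pad',m.sum(),rect(W[m]))
  s=snap('wrist',f'wrist_{tag}')
rep(sys.argv[1]); go([.5695,-.130,.15],Rdown(2.3))
E
python3 m.py t1
```

```text
scene pad 1512 (array([ 567.8, -118.3]), array([ 84.2, 118.2]), 2.77)
t 5.52 pos [ 0.5677 -0.1345  0.2589] j [-0.3115  0.4564  1.6095 -0.003   1.0707 -0.342 ] op 0.0678 F [-0.2  0.3 -0.9]
shift tool mm [108.9   1.5  -4.9]
turn deg [-0.47  0.24 -0.22]
shift in final axes mm [108.9   1.9  -4.4]
```

View pics/wrist_t1.png

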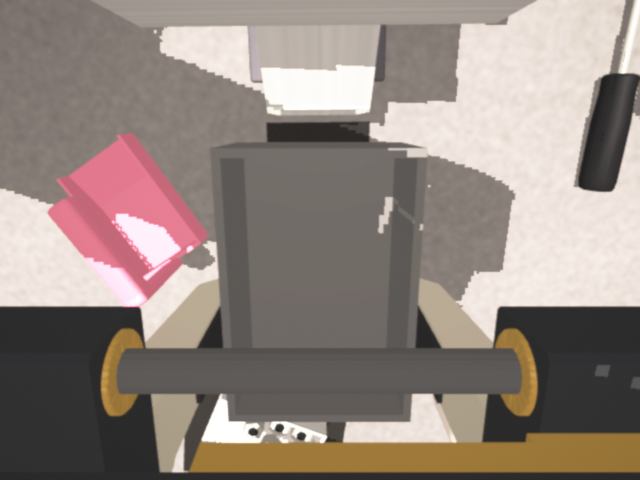

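View pics/scene_t1.png

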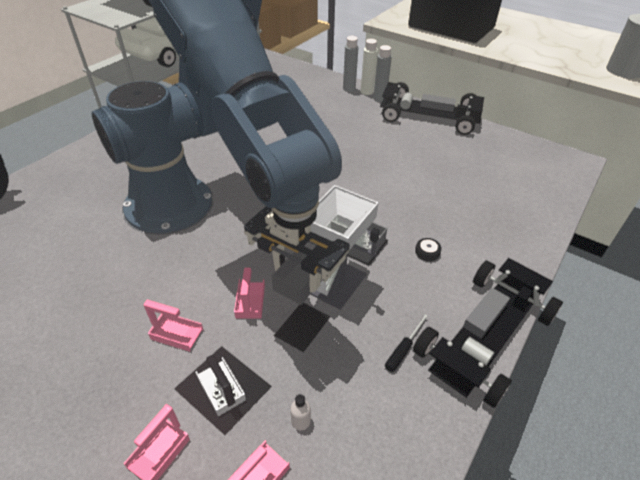

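The wrist view shows the box held square, with its far edge at row ~148 and the outlet above it at columns 265–375, both centred near column 319. The pad is still visible beyond. I'll compute the box centre from its rim.

```bash
python3 -c "
from h import *
s=load('wrist_t1'); W=cloud(s)
st=bot.get_state();p=st['position'];print(p)
for u,v in((212,150),(426,150),(229,418),(411,418)): print(px2w(s,u,v,p[2]-.0996+.045 if v<300 else p[2]-.0996))
for u,v in((320,146),(320,149),(320,152)): print(W[v,u])
for u,v in((265,112),(371,112)): print('outlet',W[v,u],px2w(s,u,v,.065))
for n in ('top0','scene0'):
  s=load(n);W=cloud(s).reshape(-1,3);m=(W[:,2]>.236)&(W[:,2]<.246)&(W[:,0]>.48)&(W[:,0]<.63)&(W[:,1]>-.05)&(W[:,1]<.12)
  print(rect(W[m]))
"
```

```text
[ 0.5677 -0.1345  0.2589]
[ 0.5329 -0.0712  0.2043]
[ 0.6004 -0.0691  0.2043]
[ 0.5261 -0.2057  0.1593]
[ 0.617  -0.2032  0.1593]
[ 0.5669 -0.0694  0.1958]
[ 0.5669 -0.0698  0.2053]
[ 0.5669 -0.0706  0.2068]
outlet [ 0.5253 -0.0552 -0.0012] [ 0.5331 -0.0565  0.065 ]
outlet [ 0.6071 -0.0527  0.0001] [ 0.5992 -0.0544  0.065 ]
(array([563.1,  29.8]), array([110.8, 131.2]), 2.39)
(array([562. ,  29.6]), array([112.2, 135.1]), 2.1)
```

>>> drive_tool:
  moves: "0.03 0.001 -0.003 -0.3 0.2 -0.2 0.5; 0.035 0 0 0 0 0 0.5; 0.035 0 0 0 0 0 0.5; 0.02 0 0 0 0 0 0.5; 0.01 0 0 0 0 0 0.5"

```text
time: 5.93
position: [0.5648, -0.1328, 0.1303]
orientation: [[0.007, 0.999, 0.036], [-0.003, 0.036, -0.999], [-1.0, 0.007, 0.004]]
ft_force: [0.9, -0.1, -1.7]
opening: 0.0678
```

```bash
python3 -c "
from h import *
go([.5695,-.131,.1025],Rdown(2.3))"
```

```text
t 5.93 pos [ 0.5648 -0.1328  0.1303] j [-0.3108  0.6267  1.699  -0.0012  0.8078 -0.3462] op 0.0678 F [ 0.9 -0.1 -1.7]
shift tool mm [27.9  4.6 -1.7]
turn deg [-0.23  0.21 -0.42]
shift in final axes mm [27.8  4.8 -1.6]
```

>>> drive_tool:
  moves: "0.012 0.0045 -0.0015 -0.2 0.2 -0.4 0.5; 0.01 0 0 0 0 0 0.5; 0.004 0 0 0 0 0 0.5"

```text
time: 6.18
position: [0.5664, -0.1315, 0.1034]
orientation: [[-0.002, 0.999, 0.039], [0.001, 0.039, -0.999], [-1.0, -0.002, -0.001]]
ft_force: [-0.3, 0.5, -2.1]
opening: 0.0675
```

```bash
python3 -c "
from h import *
s=snap('wrist','wt2');s=snap('scene','st2');crop(s,'st2c',230,180,400,380,3)
go([.5695,-.131,.1025],Rdown(2.3))"
```

```text
t 6.28 pos [ 0.5668 -0.1316  0.1041] j [-0.3081  0.6736  1.6957 -0.0002  0.7739 -0.3466] op 0.0681 F [ 0.1 -0.3 -0.6]
shift tool mm [ 1.6  2.8 -0.5]
turn deg [-0.09 -0.02  0.09]
shift in final axes mm [ 1.6  2.8 -0.5]
```

View pics/wt2.png

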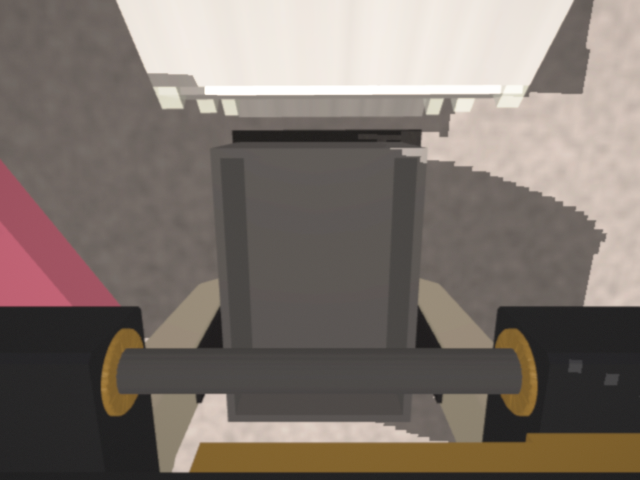

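View pics/st2c.png

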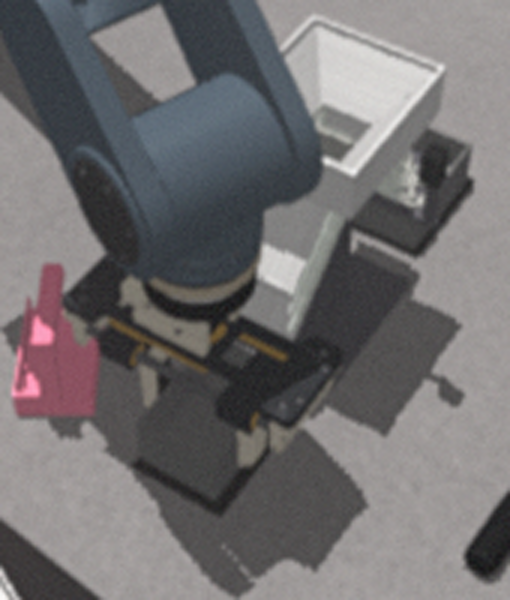

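The pad strip spans columns 232–421 (centre 326) against the box rim at 212–427 (centre 319), so the box should go about 3 mm in +x.

```bash
python3 -c "
from h import *
s=load('wt2')
print('pad far',px2w(s,232,130,.002),px2w(s,421,130,.002)); print('tray far rim',px2w(s,212,149,.049),px2w(s,427,149,.049))
W=cloud(s);print(W[150,320],W[148,320],W[133,300],W[145,320])"
```

```text
pad far [ 0.5267 -0.0629  0.002 ] [ 0.6059 -0.0599  0.002 ]
tray far rim [ 0.5297 -0.068   0.049 ] [ 0.5975 -0.0655  0.049 ]
[ 0.5638 -0.067   0.0503] [ 0.5638 -0.0664  0.0499] [ 0.5552 -0.063   0.0015] [ 0.5638 -0.0662  0.0326]
```

>>> drive_tool:
  moves: "0 0.003 0 0 0 0 0.5; 0 0 0 0 0 0 0.5"

```text
time: 6.45
position: [0.5703, -0.1318, 0.1059]
orientation: [[0.001, 0.999, 0.038], [-0.0, 0.038, -0.999], [-1.0, 0.001, 0.0]]
ft_force: [0.6, -0.2, -0.9]
opening: 0.0677
```

```bash
python3 -c "
from h import *
go([.5695,-.131,.1025],Rdown(2.3))"
```

```text
t 6.45 pos [ 0.5703 -0.1318  0.1059] j [-0.3066  0.6747  1.687  -0.0003  0.7792 -0.3448] op 0.0677 F [ 0.6 -0.2 -0.9]
shift tool mm [ 3.4 -0.8 -0.9]
turn deg [-0.1   0.03 -0.04]
shift in final axes mm [ 3.4 -0.8 -0.9]
```

>>> drive_tool:
  moves: "0.003 -0.0005 0 0 0 0 0.5; 0.002 0 0 0 0 0 0.5; 0 0 0 0 0 0 0.5"

```text
time: 6.7
position: [0.5707, -0.1321, 0.1025]
orientation: [[0.004, 0.999, 0.038], [-0.002, 0.038, -0.999], [-1.0, 0.004, 0.002]]
ft_force: [0.4, -0.1, -1.7]
opening: 0.0679
```

```bash
python3 -c "
from h import *
go([.5695,-.131,.1025],Rdown(2.3))"
```

```text
t 6.7 pos [ 0.5707 -0.1321  0.1025] j [-0.3069  0.6798  1.6884 -0.0003  0.769  -0.3451] op 0.0679 F [ 0.4 -0.1 -1.7]
shift tool mm [ 0.  -1.1 -1.2]
turn deg [-0.1   0.1  -0.23]
shift in final axes mm [ 0.  -1.1 -1.2]
```

>>> drive_tool:
  moves: "0.0015 -0.001 0 0 0 0 0.5; 0 0 0 0 0 0 0.85; 0 0 0 0 0 0 1; 0 0 0 0 0 0 1; 0 0 0 0 0 0 1"

```text
time: 7.12
position: [0.5698, -0.1323, 0.1014]
orientation: [[0.005, 0.999, 0.038], [-0.002, 0.038, -0.999], [-1.0, 0.005, 0.002]]
ft_force: [0.3, -0.4, 0.3]
opening: 0.0896
```

>>> drive_tool:
  moves: "-0.01 0 0 0 0 0 1; -0.025 0 0 0 0 0 1; -0.035 0 0 0 0 0 1; -0.03 0 0 0 0 0 1; -0.01 0 0 0 0 0 1"

```text
time: 7.53
position: [0.5679, -0.1316, 0.2151]
orientation: [[-0.001, 0.999, 0.038], [0.0, 0.038, -0.999], [-1.0, -0.001, -0.0]]
ft_force: [0.6, -1.0, -0.6]
opening: 0.0932
```

```bash
python3 -c "
from h import *
s=snap('wrist','wt3')
go([.5695,-.131,.1025],Rdown(2.3))
W=cloud(s).reshape(-1,3);m=(W[:,2]>.04)&(W[:,2]<.056)&(abs(W[:,0]-.569)<.06)&(W[:,1]<-.06)&(W[:,1]>-.2);print(rect(W[m]))"
```

```text
t 7.58 pos [ 0.5683 -0.1318  0.2156] j [-0.3075  0.5106  1.6426 -0.0003  0.9877 -0.3459] op 0.0927 F [1.4 0.5 2.2]
shift tool mm [113.1   1.2  -0.8]
turn deg [-0.09  0.03 -0.03]
shift in final axes mm [113.1   1.2  -0.7]
(array([ 568.8, -117.1]), array([ 68.3, 100.2]), 2.22)
```

View pics/wt3.png

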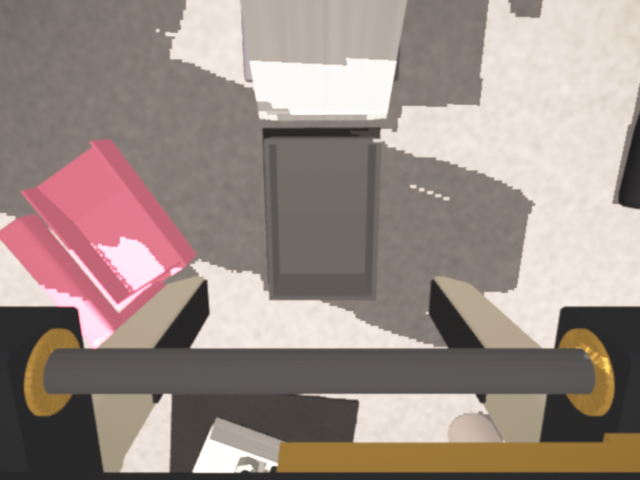

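The box sits at (.5688,-.117) with yaw 2.2°, on the pad at about (.569,-.1185) and 2.2°. It is square and centred. Next is the lever: I'll shut the gripper, turn the jaws along chute y, and push the knob towards +y.

>>> drive_tool:
  moves: "-0.03 0.02 0 7 0 0 0; -0.03 0.02 0.003 7 0 0 0; -0.02 0.02 0.007 7 0 0 0; -0.01 0.015 0.007 7 0 0 0; 0 0.005 0.003 7 0 0 0"

```text
time: 8.0
position: [0.6416, -0.1624, 0.3068]
orientation: [[-0.004, 0.833, -0.553], [0.001, -0.553, -0.833], [-1.0, -0.004, 0.001]]
ft_force: [0.3, -0.2, -0.9]
opening: 0.0641
```

>>> drive_tool:
  moves: "0 0 0 7 0 0 0; 0 0 0 7 0 0 0; 0 0 0 7 0 0 0; 0 0 0 7 0 0 0; 0 0 0 7 0 0 0"

```text
time: 8.42
position: [0.6421, -0.1638, 0.3016]
orientation: [[-0.009, 0.353, -0.936], [0.002, -0.936, -0.353], [-1.0, -0.005, 0.007]]
ft_force: [0.0, 0.4, -0.2]
opening: 0.0312
```

>>> drive_tool:
  moves: "0 0 0 7 0 0 0; 0 0 0 7 0 0 0; 0 0 0 5 0 0 0; 0 0 0 0 0 0 0"

```text
time: 8.75
position: [0.6413, -0.1636, 0.2962]
orientation: [[-0.015, 0.012, -1.0], [0.004, -1.0, -0.012], [-1.0, -0.005, 0.015]]
ft_force: [0.3, 1.0, -0.7]
opening: 0.0038
```

```bash
python3 -c "
from h import *
go([.648,-.025,.281],Rdown(-87.7))
s=snap('top','tl1');crop(s,'tl1c',220,150,400,285,4)
s=snap('scene','sl1');crop(s,'sl1c',270,160,440,330,4)
s=snap('wrist','wl1')"
```

```text
t 8.75 pos [ 0.6413 -0.1636  0.2962] j [-0.32    0.5676  1.3322 -0.0005  1.2571  1.2386] op 0.0038 F [ 0.3  1.  -0.7]
shift tool mm [  15.7 -138.5   -8.7]
turn deg [-1.59  0.83  0.27]
shift in final axes mm [  15.2 -138.3  -12.3]
```

View pics/sl1c.png

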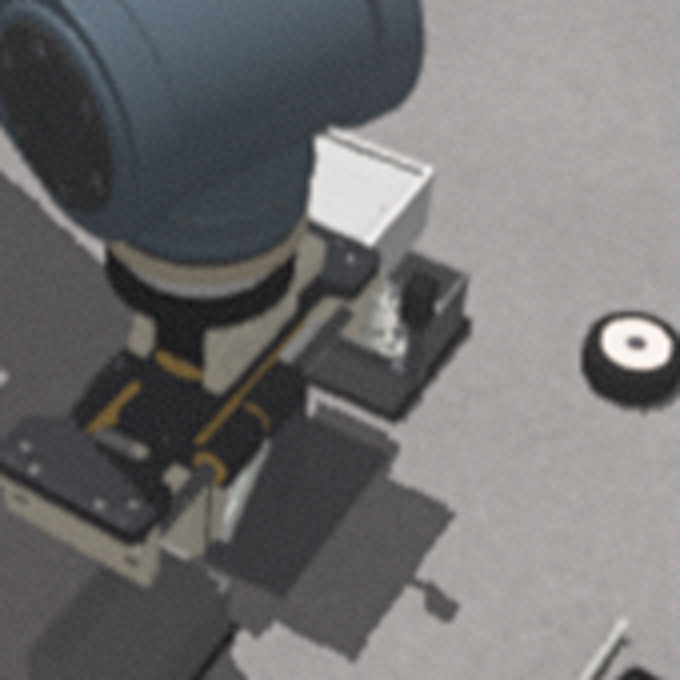

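View pics/wl1.png

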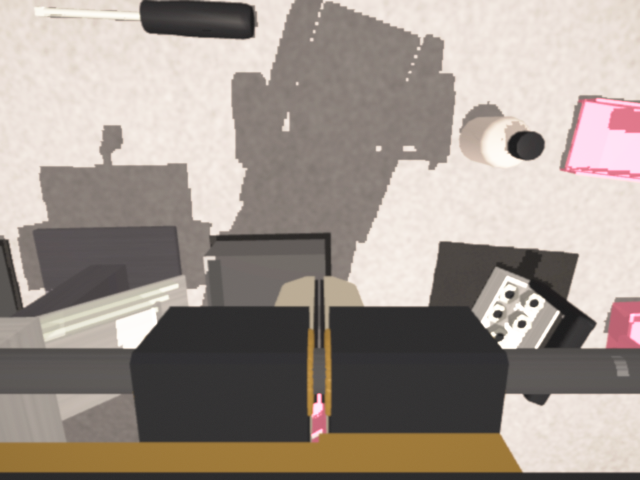

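>>> drive_tool:
  moves: "0 -0.025 -0.008 -1.6 0.8 0.3 0; 0 -0.035 -0.002 0 0 0 0; 0 -0.035 0 0 0 0 0; 0 -0.025 0 0 0 0 0; 0.01 -0.005 0 0 0 0 0"

```text
time: 9.32
position: [0.6461, -0.0366, 0.2868]
orientation: [[0.003, 0.059, -0.998], [-0.001, -0.998, -0.059], [-1.0, 0.002, -0.003]]
ft_force: [0.0, -0.4, -0.5]
opening: 0.0008
```

```bash
python3 -c "
from h import *
go([.648,.0,.281],Rdown(-87.7))
s=snap('wrist','wl2');s=snap('top','tl2');crop(s,'tl2c',220,150,400,285,4)
s=snap('scene','sl2');crop(s,'sl2c',270,160,440,330,4)"
```

```text
t 9.32 pos [ 0.6461 -0.0366  0.2868] j [-0.1283  0.5416  1.3986 -0.001   1.1979  1.384 ] op 0.0008 F [ 0.  -0.4 -0.5]
shift tool mm [  5.7 -36.5  -4. ]
turn deg [ 1.08 -0.19 -0.09]
shift in final axes mm [  5.8 -36.5  -3.4]
```

View pics/sl2c.png

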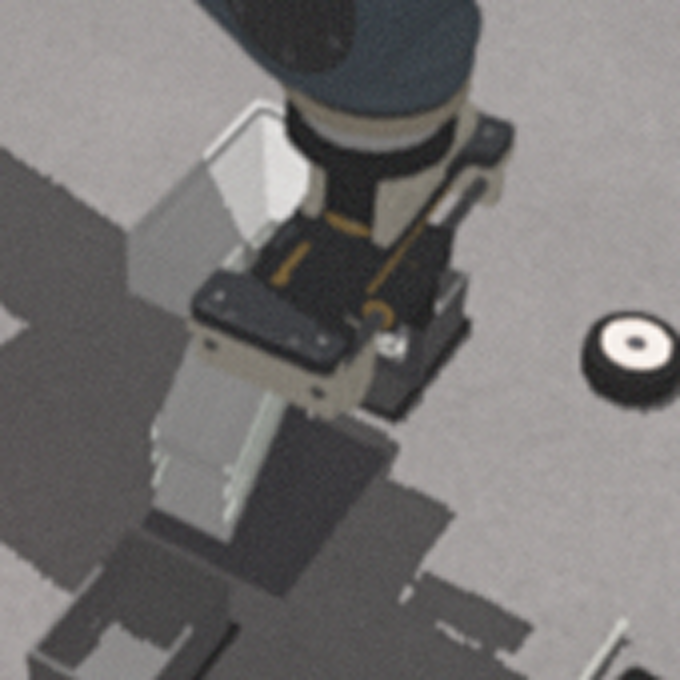

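View pics/wl2.png

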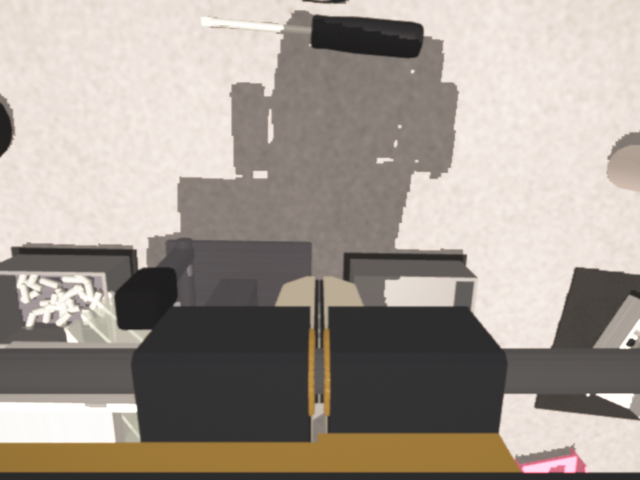

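>>> drive_tool:
  moves: "0.006 -0.02 -0.003 1 0 0 0; 0 -0.015 0 0 0 0 0; 0 -0.01 0 0 0 0 0"

```text
time: 9.72
position: [0.647, 0.0006, 0.2781]
orientation: [[-0.001, 0.035, -0.999], [-0.003, -0.999, -0.034], [-1.0, 0.003, 0.001]]
ft_force: [0.2, -0.8, 0.0]
opening: 0.001
```

```bash
python3 -c "
from h import *
go([.646,.043,.279],Rdown(-87.7))
s=snap('wrist','wl3')
s=snap('scene','sl3');crop(s,'sl3c',270,160,440,330,4)"
```

```text
t 9.72 pos [0.647  0.0006 0.2781] j [-0.0701  0.5511  1.4052 -0.0034  1.1861  1.4675] op 0.001 F [ 0.2 -0.8  0. ]
shift tool mm [ -1.1 -42.4  -0.4]
turn deg [-0.32  0.06 -0.17]
shift in final axes mm [ -0.9 -42.4  -0.7]
```

View pics/wl3.png

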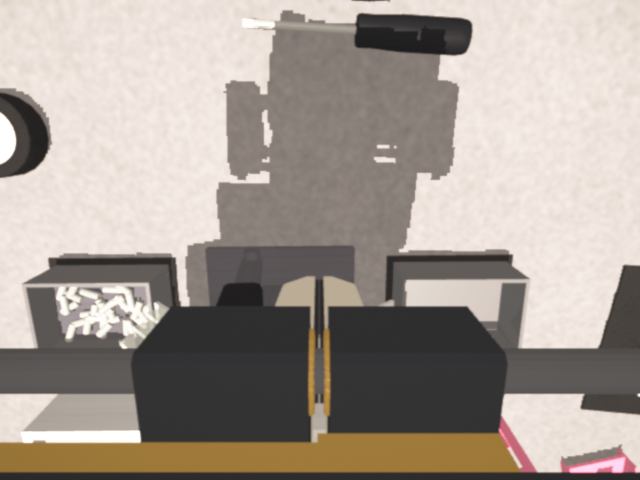

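Fingers (277–363) stand just beside the knob (218–263), about level with it. Now I'll push slowly.

>>> drive_tool:
  moves: "0 -0.012 0 0 0 0 0; 0 -0.012 0 0 0 0 0; 0 -0.008 0 0 0 0 0; 0 -0.005 0 0 0 0 0"

```text
time: 10.15
position: [0.6458, 0.0384, 0.2789]
orientation: [[0.0, 0.035, -0.999], [-0.004, -0.999, -0.035], [-1.0, 0.004, 0.0]]
ft_force: [-0.1, -0.2, -0.4]
opening: 0.0004
```

>>> drive_tool:
  moves: "0 -0.004 0 0 0 0 0; 0 -0.004 0 0 0 0 0"

```text
time: 10.32
position: [0.6456, 0.0459, 0.2794]
orientation: [[0.001, 0.036, -0.999], [-0.009, -0.999, -0.036], [-1.0, 0.009, -0.001]]
ft_force: [-1.4, -29.7, 7.3]
opening: 0.0005
```

>>> drive_tool:
  moves: "0 -0.004 0 0 0 0 0; 0 -0.003 0 0 0 0 0"

```text
time: 10.48
position: [0.6459, 0.0472, 0.2809]
orientation: [[0.003, 0.036, -0.999], [-0.023, -0.999, -0.036], [-1.0, 0.023, -0.002]]
ft_force: [-0.9, -15.6, 4.2]
opening: 0.0005
```

```bash
python3 -c "
from h import *
go([.646,.043,.279],Rdown(-87.7))
s=snap('wrist','wl4')
s=snap('scene','sl4');crop(s,'sl4c',270,160,440,330,4)"
```

```text
t 10.48 pos [0.6459 0.0472 0.2809] j [ 0.0079  0.549   1.4016 -0.0243  1.1886  1.5521] op 0.0005 F [ -0.9 -15.6   4.2]
shift tool mm [2.  4.2 0.1]
turn deg [-0.26 -0.11 -1.3 ]
shift in final axes mm [1.9 4.2 0.1]
```

View pics/wl4.png

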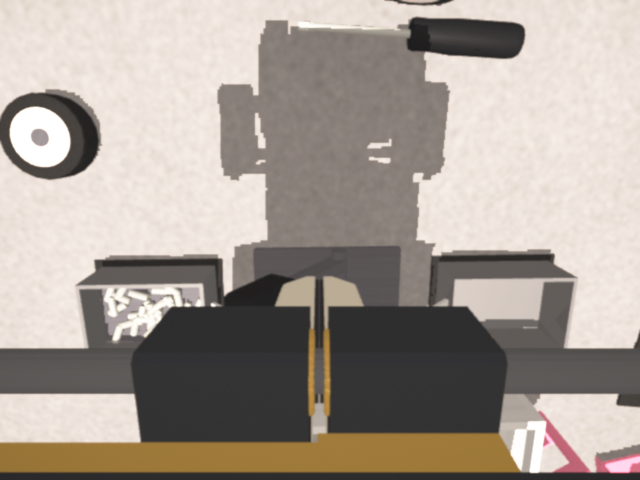

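The stop was felt (~30 N). I'll back off, rise and check the lever.

>>> drive_tool:
  moves: "0 0.015 0 0 0 -1.2 0; -0.02 0.03 0 0 0 0 0; -0.025 0.035 0 0 0 0 0; 0 0.04 0 0 0 0 0; 0 0.04 0 0 0 0 0"

```text
time: 11.0
position: [0.6518, -0.1113, 0.3284]
orientation: [[0.001, 0.045, -0.999], [-0.0, -0.999, -0.045], [-1.0, 0.0, -0.001]]
ft_force: [0.8, 0.0, -0.3]
opening: 0.0003
```

>>> drive_tool:
  moves: "0 0.04 0 3 0 0 0.5; 0 0.04 0 4 0 0 0.5; 0 0.04 0 4 0 0 0.5; 0 0.04 0.01 4 0 0 0.5; 0 0.04 0.01 4 0 0 0.5"

```text
time: 11.42
position: [0.6168, -0.3124, 0.3295]
orientation: [[0.005, -0.292, -0.956], [-0.0, -0.956, 0.292], [-1.0, -0.001, -0.005]]
ft_force: [0.8, 0.0, 0.5]
opening: 0.029
```

```bash
python3 -c "
from h import *
th=np.radians(-21.7); b=np.array([.542,-.345]); g=b-.006*np.array([np.cos(th),np.sin(th)])
go([*g,.22],Rdown(-111.7))
s=snap('top','tl5');crop(s,'tl5c',220,170,400,285,4)
s=snap('scene','sl5');crop(s,'sl5c',270,160,440,330,4)"
```

```text
t 11.42 pos [ 0.6168 -0.3124  0.3295] j [-0.5368  0.5924  1.2097  0.0026  1.3347  1.33  ] op 0.029 F [0.8 0.  0.5]
shift tool mm [109.1  52.7  68.6]
turn deg [ 4.71 -0.3   0.09]
shift in final axes mm [109.5  58.   63.5]
```

View pics/sl5c.png

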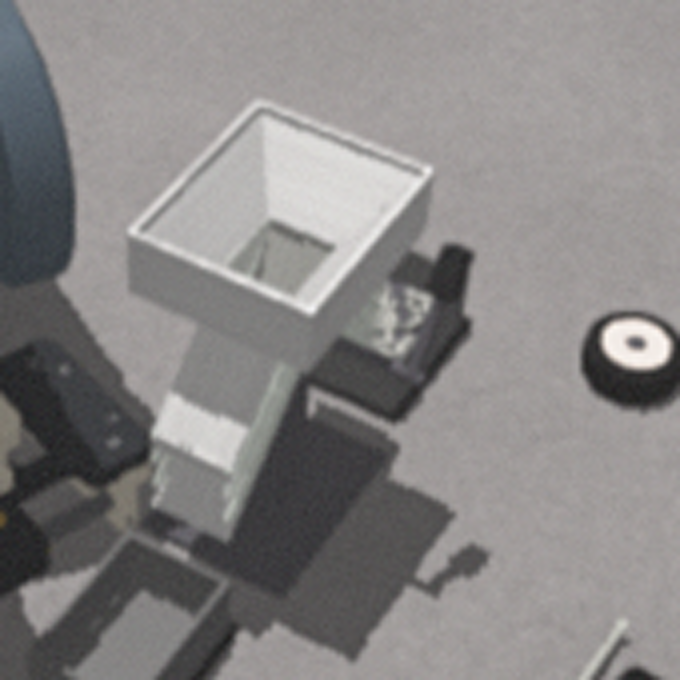

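View pics/tl5c.png

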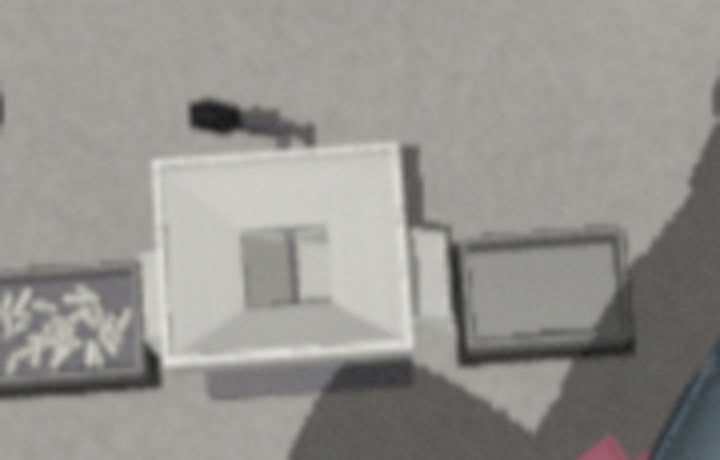

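Both views show the knob leaning to chute +y and the flap shutting the left (+y) leg, with the box under the right outlet. Next I'll measure the knob angle and go above the scoop.

>>> drive_tool:
  moves: "0 0.02 0.02 4.7 -0.3 0 0.5; 0.02 0.02 0.02 0 0 0 0.5; 0.02 0.012 0.015 0 0 0 0.5; 0.02 0.004 0.005 0 0 0 0.5; 0 0 0 0 0 0 0.5"

```text
time: 11.93
position: [0.537, -0.3474, 0.2682]
orientation: [[0.003, -0.377, -0.926], [0.0, -0.926, 0.377], [-1.0, -0.001, -0.002]]
ft_force: [-0.3, 0.3, -0.5]
opening: 0.0463
```

```bash
python3 -c "
from h import *
th=np.radians(-21.7); b=np.array([.542,-.345]); g=b-.006*np.array([np.cos(th),np.sin(th)])
go([*g,.156],Rdown(-111.7))
s=snap('wrist','ws1')
W=cloud(s).reshape(-1,3); m=(W[:,2]>.088)&(W[:,2]<.105)&(abs(W[:,0]-.54)<.06)&(abs(W[:,1]+.345)<.06);print(m.sum(),rect(W[m]),np.median(W[m,2]))
for n in('tl5','sl5'):
  s=load(n);W=cloud(s).reshape(-1,3);I=s['img'].reshape(-1,3).max(1)
  m=(I<75)&(W[:,2]>.18)&(W[:,2]<.24)&(W[:,0]>.63)&(W[:,0]<.67)&(W[:,1]>.0)&(W[:,1]<.12);print('knob',m.sum(),W[m].mean(0),W[m].min(0),W[m].max(0))
"
```

```text
t 11.93 pos [ 0.537  -0.3474  0.2682] j [-0.6476  0.5463  1.4387  0.002   1.1548  1.309 ] op 0.0463 F [-0.3  0.3 -0.5]
shift tool mm [112.2  -3.9   2.6]
turn deg [-0.45 -0.13  0.08]
shift in final axes mm [112.2  -4.1   2.3]
3148 (array([ 541. , -342.1]), array([16.1, 77.4]), 68.81) 0.09869895514072496
knob 75 [0.6444 0.0657 0.2133] [0.6383 0.0532 0.1918] [0.6519 0.078  0.2238]
knob 116 [0.6482 0.0617 0.2064] [0.6394 0.0471 0.1817] [0.6553 0.0757 0.2199]
```

View pics/ws1.png

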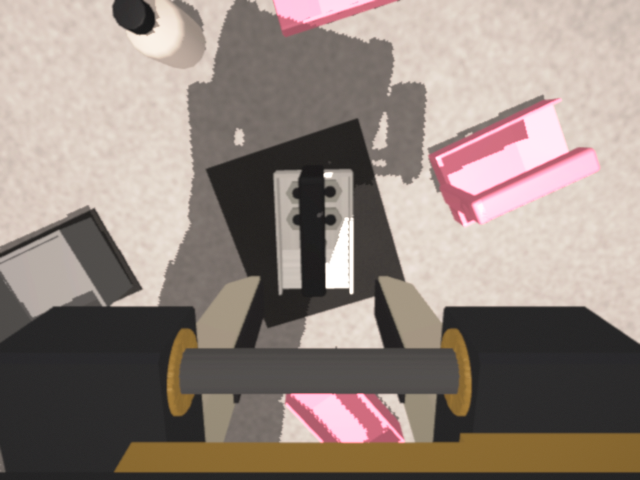

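>>> drive_tool:
  moves: "0.025 -0.005 0.001 -0.9 0 0 0.5; 0.03 0 0 0 0 0 0.5; 0.03 0 0 0 0 0 0.5; 0.015 0 0 0 0 0 0.5; 0.005 0 0 0 0 0 0.5"

```text
time: 12.4
position: [0.548, -0.3418, 0.1715]
orientation: [[0.018, -0.356, -0.934], [-0.009, -0.934, 0.356], [-1.0, 0.002, -0.02]]
ft_force: [0.1, 0.1, 0.4]
opening: 0.046
```

```bash
python3 -c "
from h import *
go([.5355,-.341,.156],Rdown(-111.2))"
```

```text
t 12.4 pos [ 0.548  -0.3418  0.1715] j [-0.6306  0.6623  1.5003  0.0038  0.9592  1.3025] op 0.046 F [0.1 0.1 0.4]
shift tool mm [15.3  3.7 12.3]
turn deg [ 0.32 -1.14 -0.12]
shift in final axes mm [15.5  3.8 11.9]
```

>>> drive_tool:
  moves: "0 0.0035 0.012 0.3 -1.1 -0.1 0.5; 0.008 0 0 0 0 0 0.5; 0.006 0 0 0 0 0 0.5; 0 0 0 0 0 0 0.5"

```text
time: 12.73
position: [0.5374, -0.3402, 0.1601]
orientation: [[0.002, -0.359, -0.933], [-0.002, -0.933, 0.359], [-1.0, 0.001, -0.003]]
ft_force: [-0.0, 0.1, 0.2]
opening: 0.0462
```

```bash
python3 -c "
from h import *
go([.5355,-.341,.156],Rdown(-111.2));snap('wrist','ws2')"
```

```text
t 12.73 pos [ 0.5374 -0.3402  0.1601] j [-0.6374  0.6671  1.5252 -0.0003  0.946   1.3013] op 0.0462 F [-0.   0.1  0.2]
shift tool mm [4.1 1.5 1.5]
turn deg [ 0.13 -0.18 -0.06]
shift in final axes mm [4.1 1.5 1.5]
```

View pics/ws2.png

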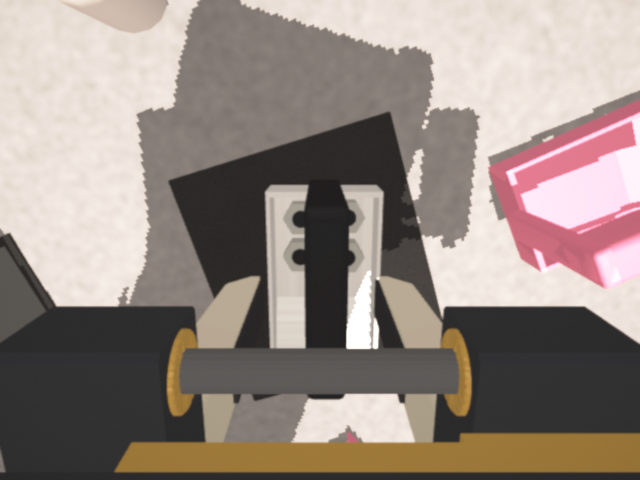

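The bar (306–349) is between the fingers and about 2 mm to +tool y. I'll correct that, lower and close.

>>> drive_tool:
  moves: "0.004 0.002 0.0015 0 0 0 0.5; 0 0 0 0 0 0 0.1; 0 0 0 0 0 0 0.1; 0 0 0 0 0 0 0.1; 0 0 0 0 0 0 0.1"
  newtons: 50

```text
time: 13.2
position: [0.5362, -0.3425, 0.1585]
orientation: [[0.006, -0.36, -0.933], [-0.005, -0.933, 0.36], [-1.0, 0.002, -0.007]]
ft_force: [0.1, -0.2, -0.2]
opening: 0.0245
```

>>> drive_tool:
  moves: "0 0 0 0 0 0 0.1; 0 0 0 0 0 0 0.1; 0 0 0 0 0 0 0.1"

```text
time: 13.45
position: [0.5362, -0.3426, 0.1587]
orientation: [[0.006, -0.36, -0.933], [-0.005, -0.933, 0.36], [-1.0, 0.002, -0.008]]
ft_force: [-0.6, 0.7, -1.7]
opening: 0.0157
```

Run:
```python
from h import *
from scipy.optimize import least_squares
go([.5355,-.341,.156],Rdown(-111.2))
D=[eval(l) for l in open('fk.log')]
def f(x):
    e=[]
    for j,p,_ in D:
        r=np.hypot(p[0],p[1]);a,b=j[1],j[1]+j[2]
        c=b+j[4]
        # forearm with elbow offset e
        rr=x[0]+x[1]*np.sin(a)+x[2]*np.sin(b)+x[5]*np.cos(b)+x[3]*np.sin(c); zz=x[4]+x[1]*np.cos(a)+x[2]*np.cos(b)-x[5]*np.sin(b)+x[3]*np.cos(c)
        e+=[rr-r,zz-p[2]]
    return np.array(e)
s=least_squares(f,[0,.5,.4,.2,.3,0]);print(len(D),s.x,abs(s.fun).max())
f2=lambda y:f([0,*y,0]);s=least_squares(f2,[.5,.4,.2,.3]);print(s.x,abs(s.fun).max())
```

```text
t 13.45 pos [ 0.5362 -0.3426  0.1587] j [-0.6416  0.6679  1.5278 -0.0001  0.938   1.2973] op 0.0157 F [-0.6  0.7 -1.7]
shift tool mm [ 2.7 -1.2  1.3]
turn deg [ 0.11 -0.44 -0.13]
shift in final axes mm [ 2.7 -1.2  1.2]
24 [0.0025 0.4852 0.4376 0.1985 0.2645 0.0396] 0.00035630869125952147
[ 0.4717  0.4251 -0.1148 -0.0769] 0.014794368138861258
```

```bash
cat > ik.py <<'E'
from h import *
from scipy.optimize import least_squares
x=[0.0025,0.4852,0.4376,0.1985,0.2645,0.0396]
def Ry(a): return Ro.from_euler('y',a).as_matrix()
def Rz(a): return Ro.from_euler('z',a).as_matrix()
# base frame: R = Rz(j1) Ry(j2+j3) Rz(j4) Ry(j5) Rz(s*j6) * T ; tool x = local z
def fk(j,C,s):
    R1=Rz(j[0]);a,b=j[1],j[1]+j[2]
    p=np.array([x[0]+x[1]*np.sin(a)+x[2]*np.sin(b)+x[5]*np.cos(b),0,x[4]+x[1]*np.cos(a)+x[2]*np.cos(b)-x[5]*np.sin(b)])
    R=R1@Ry(b)@Rz(j[3])@Ry(j[4])
    pos=R1@p+R@[0,0,x[3]]
    return pos,R@Rz(s*j[5])@C
D=[eval(l) for l in open('fk.log')]
best=None
for s in(1,-1):
    M=[fk(j,np.eye(3),s)[1].T@np.array(R) for j,p,R in D]
    C=Ro.from_matrix(M).mean(); e=max((C.inv()*Ro.from_matrix(m)).magnitude() for m in M)
    if best is None or e<best[0]: best=(e,s,C.as_matrix())
E_,S,C=best
lo=np.array([-2.75,-.79,.01,-1.57,.07,-2.87]);hi=np.array([2.75,2.1,2.65,4.71,3.14,2.87])
def ik(p,R,j0):
    def f(j):
        q,Q=fk(j,C,S); return np.r_[(q-p)*5,Ro.from_matrix(Q.T@R).as_rotvec()]
    r=least_squares(f,np.clip(j0,lo+1e-3,hi-1e-3),bounds=(lo,hi)); return r.x,np.abs(r.fun).max()
if __name__=='__main__':
    print(E_,S,C.round(3)); print(max(np.abs(fk(j,C,S)[0]-p).max() for j,p,R in D))
    # pour: scoop yaw psi (x axis), tilt th; lip at target
    for lipx in(.58,):
      for psi in (2.3,-20,-45,-88):
       for th in(0,30,45,50,60):
        a=np.radians(psi);t=np.radians(th)
        Rs=Rz(a)@Ry(-t)   # scoop frame: lip down
        lip=np.array([.5625,.031,.255])+Rz(a)@[.02,0,0]
        grip=lip-Rs@[-.059,0,-.077]
        # tool: x=-scoop z ; y=-scoop y; 
        R=np.stack([-Rs[:,2],-Rs[:,1],np.cross(-Rs[:,2],-Rs[:,1])],1)
        p=grip-.065*R[:,0]
        out=[]
        for j0 in([0,.4,1.6,0,.7,1.4],[0,.4,1.6,1.2,.7,.3],[0,.4,1.6,-1.2,.7,2],[0,.4,1.6,3.1,.7,-1.4]):
            j,e=ik(p,R,j0)
            if e<.003: out.append(j.round(2).tolist())
        print(psi,th,p.round(3),out)
E
python3 ik.py
```

```text
7.488863730937843e-16 1 [[ 0. -1. -0.]
 [ 0.  0. -1.]
 [ 1.  0.  0.]]
0.04659951509065377
2.3 0 [0.641 0.034 0.397] [[0.05, 0.45, 1.27, -0.0, 1.42, 1.58], [0.05, 0.45, 1.27, -0.0, 1.42, 1.58], [0.05, 0.45, 1.27, -0.0, 1.42, 1.58], [0.05, 0.45, 1.27, -0.0, 1.42, 1.58]]
2.3 30 [0.563 0.031 0.407] [[0.06, 0.11, 1.76, -0.01, 0.75, 1.6], [0.06, 0.11, 1.76, -0.01, 0.75, 1.6], [0.06, 0.11, 1.76, -0.01, 0.75, 1.6], [0.06, 0.11, 1.76, -0.01, 0.75, 1.6]]
2.3 45 [0.524 0.029 0.397] [[0.06, -0.01, 1.99, -0.04, 0.37, 1.63], [0.06, -0.01, 1.99, -0.04, 0.37, 1.63], [0.06, -0.01, 1.99, -0.04, 0.37, 1.63], [0.06, -0.01, 1.99, -0.04, 0.37, 1.63]]
2.3 50 [0.512 0.029 0.391] [[0.06, -0.03, 2.07, -0.08, 0.24, 1.66], [0.06, -0.03, 2.07, -0.08, 0.24, 1.66], [0.06, -0.03, 2.07, -0.08, 0.24, 1.66], [0.06, -0.03, 2.07, -0.08, 0.24, 1.66]]
2.3 60 [0.489 0.028 0.377] []
-20 0 [0.637 0.004 0.397] [[0.01, 0.44, 1.28, 0.0, 1.41, 1.93], [0.01, 0.44, 1.28, -0.0, 1.41, 1.93], [0.01, 0.44, 1.28, -0.0, 1.41, 1.93]]
-20 30 [0.563 0.031 0.407] [[0.14, 0.13, 1.73, -0.32, 0.83, 2.22], [0.14, 0.13, 1.73, -0.32, 0.83, 2.22], [0.14, 0.13, 1.73, -0.32, 0.83, 2.22]]
-20 45 [0.526 0.044 0.397] [[0.23, 0.04, 1.95, -0.76, 0.6, 2.67], [0.23, 0.04, 1.95, -0.76, 0.6, 2.67], [0.23, 0.04, 1.95, -0.76, 0.6, 2.67]]
-20 50 [0.515 0.048 0.391] []
-20 60 [0.493 0.056 0.377] []
-45 0 [ 0.618 -0.025  0.397] [[-0.04, 0.41, 1.34, 0.0, 1.4, 2.32], [-0.04, 0.41, 1.34, 0.0, 1.4, 2.32], [-0.04, 0.41, 1.34, 0.0, 1.4, 2.32]]
-45 30 [0.563 0.031 0.407] [[0.2, 0.19, 1.67, -0.51, 1.04, 2.77], [0.2, 0.19, 1.67, -0.51, 1.04, 2.77], [0.2, 0.19, 1.67, -0.51, 1.04, 2.77]]
-45 45 [0.535 0.058 0.397] []
-45 50 [0.527 0.067 0.391] []
-45 60 [0.511 0.083 0.377] []
-88 0 [ 0.565 -0.048  0.397] []
-88 30 [0.563 0.031 0.407] []
-88 45 [0.561 0.07  0.397] []
-88 50 [0.561 0.082 0.391] []
-88 60 [0.56  0.104 0.377] []
```

```bash
python3 - <<'E'
import re
t=open('ik.py').read()
t=t.replace("x=[0.0025,0.4852,0.4376,0.1985,0.2645,0.0396]\n","x=[0.0025,0.4852,0.4376,0.1985,0.2645,0.0396,0.0466]\n")
t=t.replace("cos(b),0,x[4]","cos(b),x[6],x[4]")
t=t.replace("lo=np.array","_f=lambda y:(x.__setitem__(slice(None),list(y)),np.concatenate([fk(j,C,S)[0]-p for j,p,R in D]))[1]\n_r=least_squares(_f,x);x[:]=list(_r.x)\nlo=np.array",1)
t=t.replace("(2.3,-20,-45,-88)","(2.3,15,25,40,60,92)").replace("print(E_,S","print(np.array(x),np.sqrt(np.diag(np.linalg.inv(_r.jac.T@_r.jac)))*2e-4);print(E_,S")
open('ik.py','w').write(t)
E
python3 ik.py
```

```text
[-0.      0.4873  0.4378  0.1935  0.2587  0.0407  0.0465] [0.0003 0.0002 0.0003 0.0047 0.0048 0.0003 0.    ]
7.488863730937843e-16 1 [[ 0. -1. -0.]
 [ 0.  0. -1.]
 [ 1.  0.  0.]]
8.413936214424211e-12
2.3 0 [0.641 0.034 0.397] [[-0.02, 0.45, 1.27, 0.0, 1.42, 1.51], [-0.02, 0.45, 1.27, 0.0, 1.42, 1.51], [-0.02, 0.45, 1.27, -0.0, 1.42, 1.51], [-0.02, 0.45, 1.27, -0.0, 1.42, 1.51]]
2.3 30 [0.563 0.031 0.407] [[-0.04, 0.12, 1.75, 0.06, 0.75, 1.46], [-0.04, 0.12, 1.75, 0.06, 0.75, 1.46], [-0.04, 0.12, 1.75, 0.06, 0.75, 1.46], [-0.04, 0.12, 1.75, 0.06, 0.75, 1.46]]
2.3 45 [0.524 0.029 0.397] [[-0.06, -0.0, 1.98, 0.19, 0.38, 1.33], [-0.06, -0.0, 1.98, 0.19, 0.38, 1.33], [-0.06, -0.0, 1.98, 0.19, 0.38, 1.33], [-0.06, -0.0, 1.98, 0.19, 0.38, 1.33]]
2.3 50 [0.512 0.029 0.391] [[-0.06, -0.03, 2.06, 0.32, 0.26, 1.19], [-0.06, -0.03, 2.06, 0.32, 0.26, 1.19], [-0.06, -0.03, 2.06, 0.32, 0.26, 1.19], [-0.06, -0.03, 2.06, 0.32, 0.26, 1.19]]
2.3 60 [0.489 0.028 0.377] [[-0.08, -0.06, 2.2, 1.99, 0.11, -0.48], [-0.08, -0.06, 2.2, 1.99, 0.11, -0.48], [-0.08, -0.06, 2.2, 1.99, 0.11, -0.48], [-0.08, -0.06,
[... 3889 characters left out ...]
1.5, 0.51, 1.47, -0.32], [-0.2, 0.32, 1.5, 0.51, 1.47, -0.32], [-0.2, 0.32, 1.5, 0.51, 1.47, -0.32], [-0.2, 0.32, 1.5, 0.51, 1.47, -0.32]]
92 45 [ 0.564 -0.008  0.397] [[-0.33, 0.38, 1.51, 0.72, 1.59, -0.48], [-0.33, 0.38, 1.51, 0.72, 1.59, -0.48], [-0.33, 0.38, 1.51, 0.72, 1.59, -0.48], [-0.33, 0.38, 1.51, 0.72, 1.59, -0.48]]
92 50 [ 0.564 -0.02   0.391] [[-0.37, 0.41, 1.51, 0.78, 1.63, -0.52], [-0.37, 0.41, 1.51, 0.78, 1.63, -0.52], [-0.37, 0.41, 1.51, 0.78, 1.63, -0.52], [-0.37, 0.41, 1.51, 0.78, 1.63, -0.52]]
92 60 [ 0.565 -0.042  0.377] [[-0.43, 0.48, 1.52, 0.9, 1.72, -0.6], [-0.43, 0.48, 1.52, 0.9, 1.72, -0.6], [-0.43, 0.48, 1.52, 0.9, 1.72, -0.6], [-0.43, 0.48, 1.52, 0.9, 1.72, -0.6]]
```

The arm model fits exactly. With the lip facing chute -y (scoop yaw ~92°) the pour is far from joint limits and runs along the hopper's long side. I'll lift gently, tilting the lip up slightly.

>>> drive_tool:
  moves: "-0.008 0 0 0 0 0 0.1; -0.015 0 0 0 -1 0 0.1; -0.02 0 0 0 -2 0 0.1; -0.02 0 0 0 -2 0 0.1; -0.02 0 0 0 -2 0 0.1"

```text
time: 13.87
position: [0.5362, -0.3417, 0.2412]
orientation: [[-0.12, -0.36, -0.925], [0.047, -0.933, 0.357], [-0.992, -0.0, 0.128]]
ft_force: [0.7, -0.5, -2.5]
opening: 0.0156
```

```bash
python3 -c "
from h import *
go([.53,-.2,.42],Rdown(-111.2));s=snap('scene','sp1');crop(s,'sp1c',150,280,310,440,5);s=snap('wrist','wp1')"
```

```text
t 13.87 pos [ 0.5362 -0.3417  0.2412] j [-0.6306  0.613   1.4001 -0.0345  1.2533  1.3217] op 0.0156 F [ 0.7 -0.5 -2.5]
shift tool mm [-169.9 -130.1   79.4]
turn deg [0.08 7.38 0.02]
shift in final axes mm [-178.8 -129.9   57. ]
```

View pics/wp1.png

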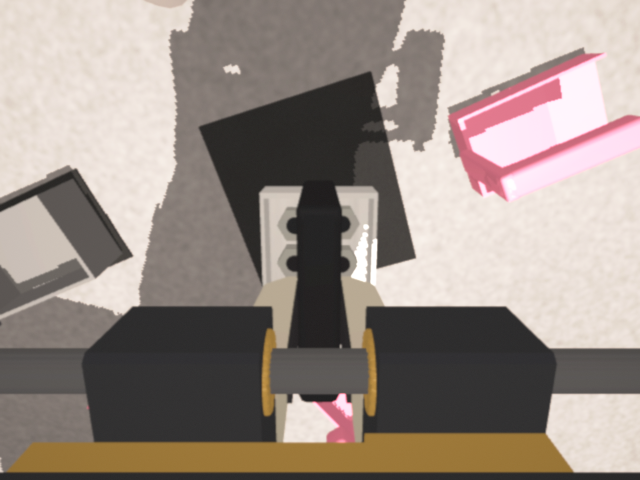

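View pics/sp1c.png

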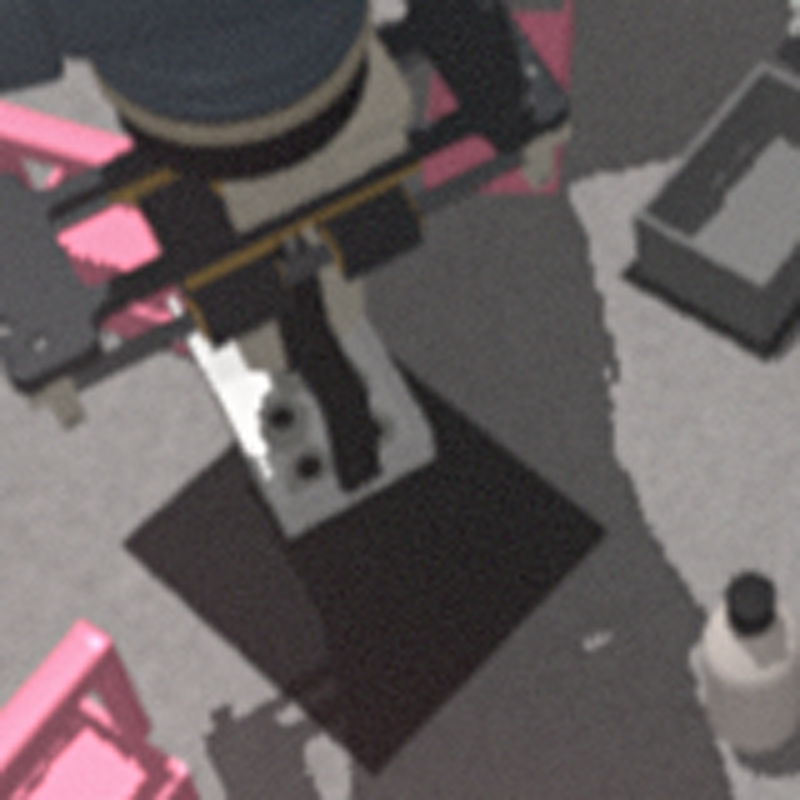

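The scoop is held and the nuts sit at the rear wall. Next I'll compute the staging shift with orientation kept.

```bash
python3 -c "
from h import *
st=bot.get_state();R=st['orientation']
go([.5362,-.3417,.44]); go([.56,.11,.45]); print(R.T@[0,0,.2],R.T@[.024,.45,0])"
```

```text
t 13.97 pos [ 0.5378 -0.3427  0.2434] j [-0.6304  0.6113  1.3969 -0.0342  1.2506  1.3214] op 0.0158 F [-0.7  0.2 -1.2]
shift tool mm [-194.9   -0.1   25.7]
t 13.97 pos [ 0.5378 -0.3427  0.2434] j [-0.6304  0.6113  1.3969 -0.0342  1.2506  1.3214] op 0.0158 F [-0.7  0.2 -1.2]
shift tool mm [-188.3 -430.1  166.3]
[-0.1985  0.0002  0.0242] [ 0.0164 -0.4285  0.1386]
```

>>> drive_tool:
  moves: "-0.015 -0.008 0.004 0 0 0 0.1; -0.022 -0.016 0.008 0 0 0 0.1; -0.025 -0.022 0.01 0 0 0 0.1; -0.025 -0.026 0.012 0 0 0 0.1; -0.025 -0.028 0.012 0 0 0 0.1"

```text
time: 14.38
position: [0.5409, -0.2376, 0.3523]
orientation: [[-0.12, -0.365, -0.923], [0.049, -0.931, 0.362], [-0.992, -0.002, 0.129]]
ft_force: [0.2, 0.3, -2.0]
opening: 0.0155
```

>>> drive_tool:
  moves: "-0.025 -0.028 0.012 0 0 0 0.1; -0.025 -0.028 0.012 0 0 0 0.1; -0.018 -0.028 0.011 0 0 0 0.1; -0.01 -0.028 0.011 0 0 0 0.1; 0 -0.028 0.01 0 0 0 0.1"

```text
time: 14.8
position: [0.5487, -0.0841, 0.44]
orientation: [[-0.112, -0.367, -0.924], [0.049, -0.93, 0.363], [-0.993, -0.004, 0.122]]
ft_force: [0.1, 0.0, -2.4]
opening: 0.0157
```

```bash
python3 -c "
from h import *
go([.56,.11,.45]);print(bot.get_state()['orientation'])"
```

```text
t 14.8 pos [ 0.5487 -0.0841  0.44  ] j [-0.2431  0.3043  1.3835  0.0203  1.574   1.7016] op 0.0157 F [ 0.1  0.  -2.4]
shift tool mm [  -1.7 -184.8   61.3]
[[-0.1115 -0.3666 -0.9237]
 [ 0.0486 -0.9304  0.3634]
 [-0.9926 -0.0044  0.1216]]
```

>>> drive_tool:
  moves: "-0.001 -0.03 0.01 0 0 0 0.1; -0.001 -0.03 0.01 0 0 0 0.1; 0 -0.03 0.01 0 0 0 0.1; 0 -0.03 0.01 0 0 0 0.1; 0 -0.025 0.008 0 0 0 0.1"

```text
time: 15.22
position: [0.5566, 0.0761, 0.444]
orientation: [[-0.108, -0.367, -0.924], [0.05, -0.93, 0.364], [-0.993, -0.007, 0.119]]
ft_force: [0.5, 0.1, -2.2]
opening: 0.0155
```

>>> drive_tool:
  moves: "0 -0.017 0.006 -1 0 0.1 0.1; 0 -0.012 0.004 -3 0 0.4 0.1; 0 -0.006 0.002 -4 0 0.5 0.1; 0 0 0 -5 0 0.6 0.1; 0 0 0 -6 0 0.7 0.1"

```text
time: 15.63
position: [0.5566, 0.121, 0.4386]
orientation: [[-0.117, -0.026, -0.993], [0.012, -1.0, 0.025], [-0.993, -0.009, 0.118]]
ft_force: [-0.3, -0.2, -2.4]
opening: 0.0155
```

>>> drive_tool:
  moves: "0 0 0 -6 0 0.7 0.1; 0 0 0 -6 0 0.7 0.1; 0 0 0 -6 0 0.7 0.1; 0 0 0 -6 0 0.7 0.1; 0 0 0 -6 0 0.7 0.1"

```text
time: 16.05
position: [0.5562, 0.1216, 0.4308]
orientation: [[-0.104, 0.505, -0.857], [-0.048, -0.863, -0.503], [-0.993, -0.011, 0.114]]
ft_force: [0.2, 0.1, -1.9]
opening: 0.0156
```

```bash
cat >> h.py <<'E'
def Rs(psi,th):
    S=Ro.from_euler('z',np.radians(psi)).as_matrix()@Ro.from_euler('y',-np.radians(th)).as_matrix()
    return np.stack([-S[:,2],-S[:,1],np.cross(-S[:,2],-S[:,1])],1),S
E
python3 -c "
from h import *
go([.56,.11,.45],Rs(92.3,-7)[0]);print(bot.get_state()['orientation'])"
```

```text
t 16.05 pos [0.5562 0.1216 0.4308] j [ 0.1444  0.3346  1.3636 -0.0321  1.5533  1.1876] op 0.0156 F [ 0.2  0.1 -1.9]
shift tool mm [-18.9  11.7   4.7]
turn deg [-61.48  -0.78   7.88]
shift in final axes mm [-17.6   3.3  14. ]
[[-0.1038  0.5049 -0.8569]
 [-0.0476 -0.8631 -0.5027]
 [-0.9935 -0.0114  0.1136]]
```

>>> drive_tool:
  moves: "-0.005 0 0 -6 0 0.7 0.1; -0.005 0 0 -6 0 0.7 0.1; -0.005 0 0 -6 0 0.7 0.1; -0.004 0 0 -6 0 0.7 0.1; -0.003 0 0 -6 0 0.7 0.1"

```text
time: 16.47
position: [0.5578, 0.123, 0.4449]
orientation: [[-0.062, 0.884, -0.463], [-0.09, -0.467, -0.88], [-0.994, -0.013, 0.109]]
ft_force: [-0.1, 1.0, -2.3]
opening: 0.0156
```

>>> drive_tool:
  moves: "-0.003 0 0 -6 0 0.7 0.1; -0.003 0 0 -6 0 0.7 0.1; -0.002 0 0 -6 0 0.7 0.1; -0.002 0 0 -6 0 0.7 0.1; -0.002 0 0 -5 0 0.6 0.1"

```text
time: 16.88
position: [0.5581, 0.1243, 0.4501]
orientation: [[-0.003, 0.999, 0.054], [-0.102, 0.053, -0.993], [-0.995, -0.009, 0.102]]
ft_force: [0.4, -1.0, -1.6]
opening: 0.0157
```

```bash
python3 -c "
from h import *
go([.56,.11,.45],Rs(92.3,-7)[0]);s=snap('scene','sp2');snap('top','tp2')"
```

```text
t 16.88 pos [0.5581 0.1243 0.4501] j [ 0.1716  0.2981  1.3675 -0.1004  1.4972  0.1262] op 0.0157 F [ 0.4 -1.  -1.6]
shift tool mm [ 1.5  1.2 14.3]
turn deg [ 0.81 -1.16  0.42]
shift in final axes mm [ 1.8  1.4 14.2]
```

View pics/sp2.png

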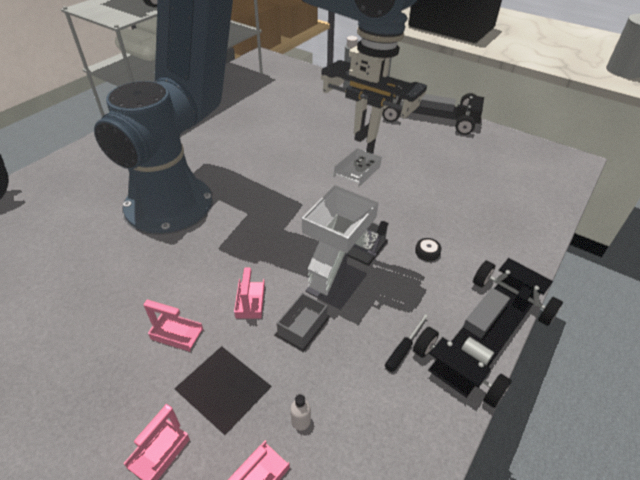

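```bash
cat > pour.py <<'E'
from ik import *
import sys
np.set_printoptions(precision=4,suppress=True)
lipxy=np.array([.5625,.031])+.025*np.array([-.04,.999])
def pose(th,z):
    R,Sm=Rs(92.3,th); lip=np.r_[lipxy,z]; grip=lip-Sm@[-.060,0,-.0797]; return grip-.065*R[:,0],R
def cur():
    st=bot.get_state();R=st['orientation'];S=np.stack([-R[:,0],-R[:,1],np.zeros(3)],1) 
    Z=-R[:,0];Y=-R[:,1];X=np.cross(Y,Z);Sm=np.stack([X,Y,Z],1)
    g=st['position']+.065*R[:,0]; return st,g+Sm@[-.060,0,-.0797],np.degrees(np.arcsin(X[2]))
if __name__=='__main__':
    st,lip,tilt=cur(); print('lip',lip,'tilt',tilt)
    for a in sys.argv[1:]:
        th,z=map(float,a.split(',')); p,R=pose(th,z); j,e=ik(p,R,st['joint_pos']); print(th,z,'j',j,e); go(p,R)
E
python3 pour.py 20,.30 30,.25 58,.25
```

```text
lip [0.5604 0.0499 0.3126] tilt -5.835907736605943
20.0 0.3 j [-0.0883  0.2733  1.4101  0.3468  1.5087 -0.159 ] 5.551115123125783e-16
t 16.98 pos [0.558  0.1243 0.4504] j [ 0.1716  0.2979  1.3671 -0.1003  1.4982  0.1303] op 0.0156 F [-0.1  0.2 -2.6]
shift tool mm [ 0.2  0.2 61.8]
turn deg [ 0.46 25.84  0.57]
shift in final axes mm [-26.8   0.8  55.7]
30.0 0.25 j [-0.1891  0.3208  1.5013  0.5117  1.4653 -0.3223] 1.5543122344752192e-13
t 16.98 pos [0.558  0.1243 0.4504] j [ 0.1716  0.2979  1.3671 -0.1003  1.4982  0.1303] op 0.0156 F [-0.1  0.2 -2.6]
shift tool mm [53.9  0.4 83.7]
turn deg [ 0.41 35.84  0.61]
shift in final axes mm [-5.3  0.8 99.4]
58.0 0.25 j [-0.4115  0.4668  1.519   0.8773  1.6962 -0.592 ] 8.881784197001252e-15
t 16.98 pos [0.558  0.1243 0.4504] j [ 0.1716  0.2979  1.3671 -0.1003  1.4982  0.1303] op 0.0156 F [-0.1  0.2 -2.6]
shift tool mm [ 88.7  -0.  151.1]
turn deg [ 0.26 63.84  0.72]
shift in final axes mm [-96.5   0.8 146.2]
```

>>> drive_tool:
  moves: "-0.004 0 0.008 0.1 4 0.1 0.1; -0.004 0 0.012 0.1 5 0.1 0.1; -0.004 0 0.013 0.1 5 0.1 0.1; -0.004 0 0.013 0.1 5 0.1 0.1; -0.004 0 0.012 0.1 5 0.1 0.1"

```text
time: 17.4
position: [0.5601, 0.0676, 0.4622]
orientation: [[-0.012, 1.0, 0.024], [0.326, 0.027, -0.945], [-0.945, -0.004, -0.327]]
ft_force: [-0.2, 0.4, -3.8]
opening: 0.0155
```

```bash
python3 pour.py 20,.25;python3 -c "
from h import *
s=snap('scene','sp3');crop(s,'sp3c',270,90,430,260,4)"
```

```text
lip [0.5598 0.0581 0.3058] tilt 19.058833618895637
20.0 0.25 j [-0.0883  0.2996  1.4929  0.351   1.4061 -0.1966] 1.7208456881689926e-14
t 17.4 pos [0.5601 0.0676 0.4622] j [-0.0749  0.2676  1.4018  0.3311  1.514  -0.1267] op 0.0155 F [-0.2  0.4 -3.8]
shift tool mm [51.1  1.2 22.7]
turn deg [-0.8   0.94 -0.07]
shift in final axes mm [50.7  1.  23.5]
```

View pics/sp3c.png

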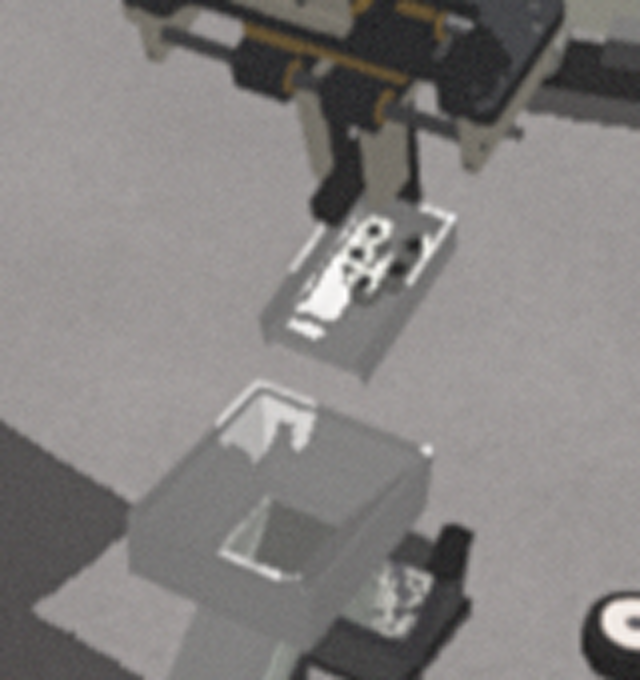

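The nuts still stay at 19°, and the lip is right over the hopper. I'll lower to about 10 mm above the rim.

>>> drive_tool:
  moves: "0.008 0 0.003 -0.5 0 0 0.1; 0.014 0.001 0.006 -0.3 0 0 0.1; 0.014 0 0.006 0 0 0 0.1; 0.01 0 0.005 0 0 0 0.1; 0.002 0 0.002 0 0 0 0.1"

```text
time: 17.87
position: [0.5609, 0.059, 0.402]
orientation: [[-0.013, 1.0, 0.02], [0.325, 0.023, -0.945], [-0.946, -0.005, -0.325]]
ft_force: [0.5, -0.4, -1.8]
opening: 0.0156
```

```bash
python3 pour.py 20,.25;python3 -c "
from h import *
s=snap('scene','sp4');crop(s,'sp4c',270,90,430,260,4)"
```

```text
lip [0.5603 0.0494 0.2457] tilt 18.98317342523123
20.0 0.25 j [-0.0883  0.2996  1.4929  0.351   1.4061 -0.1966] 1.126040423655429e-15
t 17.87 pos [0.5609 0.059  0.402 ] j [-0.0895  0.3009  1.4993  0.3338  1.3956 -0.1796] op 0.0156 F [ 0.5 -0.4 -1.8]
shift tool mm [-3.   0.4 -5.1]
turn deg [-1.01  1.01 -0.03]
shift in final axes mm [-2.9  0.4 -5.1]
```

View pics/sp4c.png

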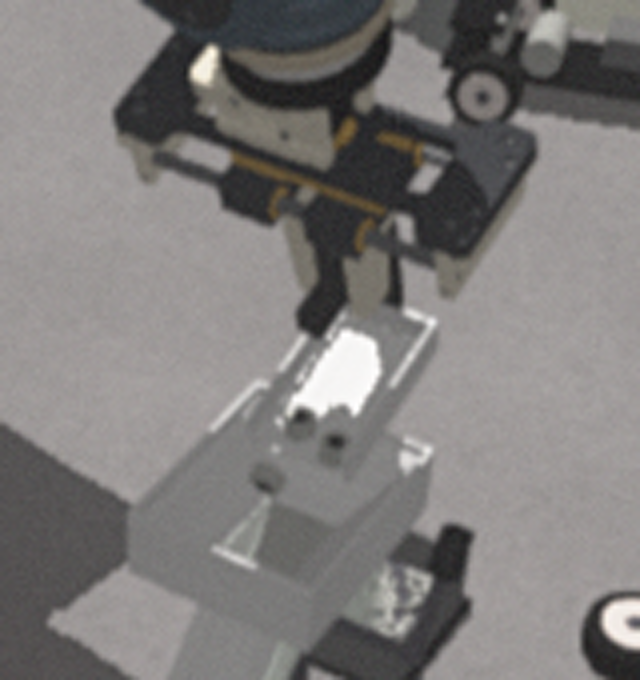

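The nuts have begun to slide: one is in the hopper at crop (268,478). I'll keep tilting about the lip.

>>> drive_tool:
  moves: "-0.006 0 0.008 -0.5 4 0 0.1; -0.006 0 0.009 -0.3 4 0 0.1; -0.005 0 0.01 0 4 0 0.1; -0.005 0 0.01 0 4 0 0.1; -0.005 0 0.01 0 4 0 0.1"

```text
time: 18.33
position: [0.563, 0.0091, 0.4069]
orientation: [[-0.024, 0.999, 0.033], [0.634, 0.041, -0.772], [-0.773, 0.003, -0.634]]
ft_force: [-0.1, 0.3, -2.3]
opening: 0.0157
```

```bash
python3 pour.py 45,.25;python3 -c "
from h import *
s=snap('scene','sp5');crop(s,'sp5c',240,90,430,360,3)"
```

```text
lip [0.5615 0.0545 0.257 ] tilt 39.36936255134568
45.0 0.25 j [-0.3214  0.3849  1.512   0.7227  1.5812 -0.4819] 7.867728690769127e-10
t 18.33 pos [0.563  0.0091 0.4069] j [-0.2778  0.3506  1.4996  0.6475  1.5468 -0.4218] op 0.0157 F [-0.1  0.3 -2.3]
shift tool mm [ 1.2  0.4 17.8]
turn deg [ 0.13  5.63 -0.08]
shift in final axes mm [-0.6  0.4 17.8]
```

View pics/sp5c.png

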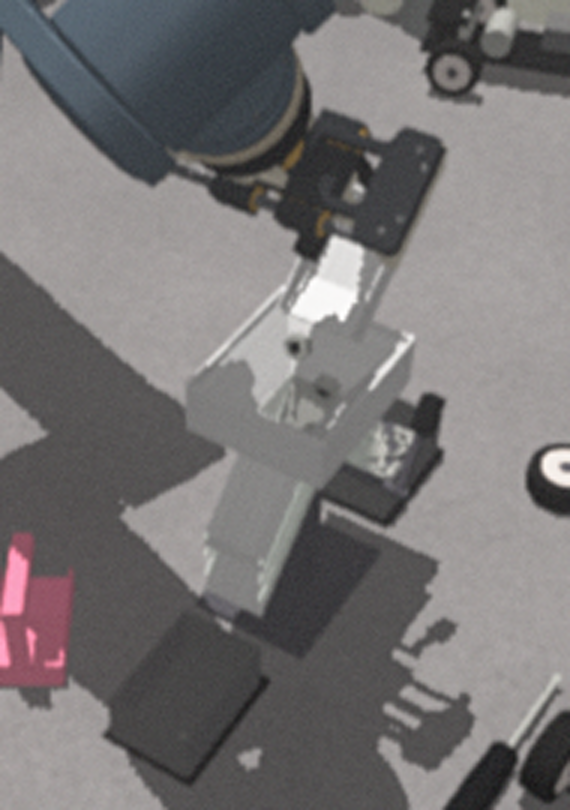

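>>> drive_tool:
  moves: "-0.002 0 0.012 0 5 0 0.1; -0.005 0 0.013 0 5 0 0.1; -0.005 0 0.013 0 5 0 0.1; -0.003 0 0.007 0 3 0 0.1; 0 0 0 0 0 0 0.1"

```text
time: 18.8
position: [0.5655, -0.0352, 0.3838]
orientation: [[-0.033, 0.999, 0.019], [0.846, 0.038, -0.531], [-0.532, -0.001, -0.847]]
ft_force: [-0.6, 0.2, -2.1]
opening: 0.0157
```

```bash
python3 pour.py 58,.25;python3 -c "
from h import *
s=snap('scene','sp6');crop(s,'sp6c',240,90,430,360,3);snap('wrist','wp6');s=snap('top','tp6');crop(s,'tp6c',220,170,400,285,4)"
```

```text
lip [0.5619 0.0554 0.2561] tilt 57.89004669408977
58.0 0.25 j [-0.4115  0.4668  1.519   0.8773  1.6962 -0.592 ] 5.551115123125783e-16
t 18.8 pos [ 0.5655 -0.0352  0.3838] j [-0.4116  0.4606  1.5118  0.8778  1.7027 -0.5795] op 0.0157 F [-0.6  0.2 -2.1]
shift tool mm [ 3.6 -0.4  5.1]
turn deg [-0.12  0.11 -0.08]
shift in final axes mm [ 3.6 -0.4  5.1]
```

View pics/sp6c.png

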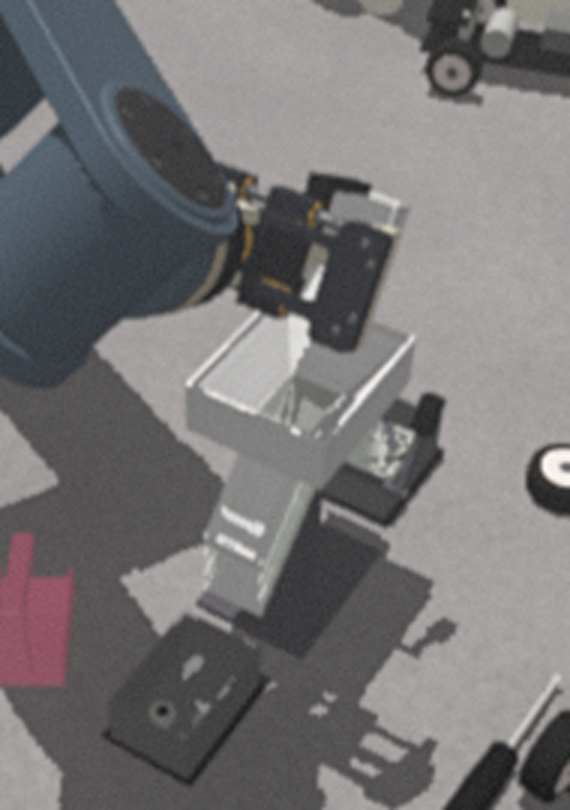

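View pics/wp6.png

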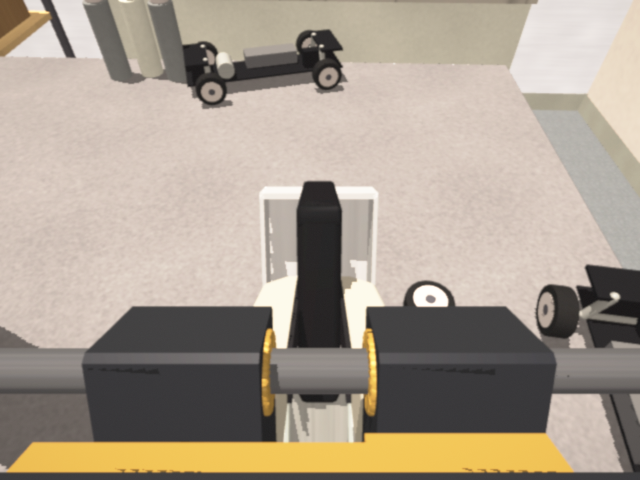

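View pics/tp6c.png

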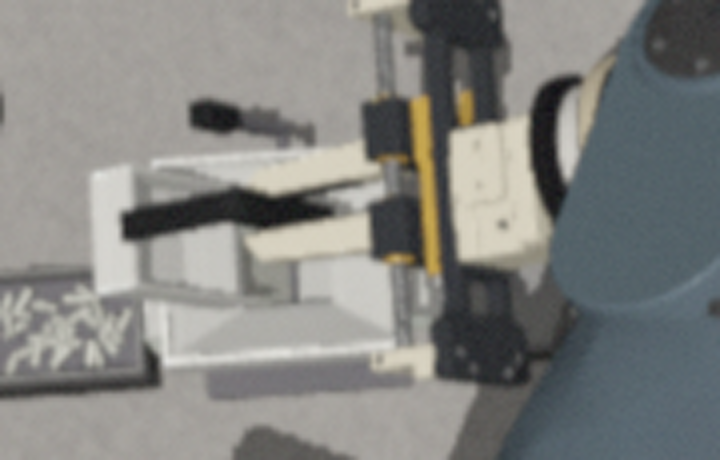

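>>> drive_tool:
  moves: "0 0 0 0 0 0 0.1; 0 0 0 0 0 0 0.1; 0 0 0 0 0 0 0.1; 0 0 0 0 0 0 0.1; 0 0 0 0 0 0 0.1"

```text
time: 19.37
position: [0.5657, -0.0304, 0.3889]
orientation: [[-0.034, 0.999, 0.03], [0.84, 0.044, -0.542], [-0.542, 0.007, -0.84]]
ft_force: [0.3, -0.5, -1.2]
opening: 0.0155
```

```bash
python3 -c "
from h import *
s=snap('scene','sp7')
s['img']=np.clip(s['img'].astype(float)*2,0,255).astype(np.uint8);crop(s,'sp7c',265,190,395,355,4.8)"
```

```text
(no output)
```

View pics/sp7c.png

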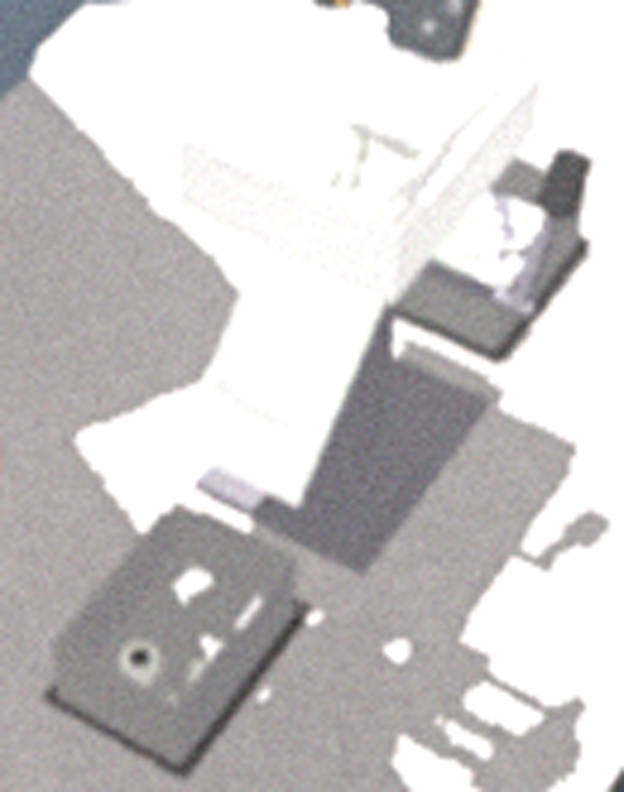

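At least four nuts show in the box: crop (192,583), (250,610), (208,648), (140,655). I'll confirm five from above once the arm is clear. Now untilt while rising.

>>> drive_tool:
  moves: "0 0 -0.015 0 -5 0 0.1; 0.002 0 -0.018 0 -6 0 0.1; 0.002 0 -0.02 0 -6 0 0.1; 0.002 0 -0.02 0 -6 0 0.1; 0.002 0 -0.02 0 -6 0 0.1"

```text
time: 19.83
position: [0.5627, 0.0376, 0.4465]
orientation: [[-0.014, 0.999, 0.031], [0.459, 0.034, -0.888], [-0.888, 0.002, -0.459]]
ft_force: [-0.0, 0.2, -1.7]
opening: 0.0158
```

>>> drive_tool:
  moves: "-0.004 0 -0.018 0 -6 0 0.1; -0.006 0 -0.018 0 -6 0 0.1; -0.008 0 -0.016 0 -6 0 0.1; -0.008 0 -0.015 0 -6 0 0.1; -0.008 0 -0.012 0 -5 0 0.1"

```text
time: 20.25
position: [0.5589, 0.109, 0.5075]
orientation: [[0.014, 0.999, 0.03], [-0.054, 0.031, -0.998], [-0.998, 0.012, 0.054]]
ft_force: [0.7, 0.5, -1.4]
opening: 0.0156
```

```bash
python3 pour.py 0,.3
```

```text
lip [0.5628 0.0413 0.3662] tilt -3.091608351105308
0.0 0.3 j [ 0.1229  0.2877  1.3915 -0.      1.4624  0.0828] 5.507283571087505e-13
t 20.25 pos [0.5589 0.109  0.5075] j [ 0.1295  0.2661  1.2762 -0.0549  1.5921  0.0976] op 0.0156 F [ 0.7  0.5 -1.4]
shift tool mm [ 62.3  -0.4 -10.3]
turn deg [-0.55  3.1  -0.7 ]
shift in final axes mm [62.8  0.4 -7. ]
```

>>> drive_tool:
  moves: "0.005 0 0 0 3 -0.7 0.1; 0 0 0 6 0 0 0.1; 0 0 0 7 0 0 0.1; 0 0 0 7 0 0 0.1; 0 0 0 7 0 0 0.1"

```text
time: 20.67
position: [0.5577, 0.1148, 0.5053]
orientation: [[0.003, 0.903, -0.43], [-0.004, -0.43, -0.903], [-1.0, 0.005, 0.002]]
ft_force: [-0.5, -0.1, -1.2]
opening: 0.0159
```

>>> drive_tool:
  moves: "0 0 0 7 0 0 0.1; 0 0 0 7 0 0 0.1; 0 0 0 7 0 0 0.1; 0 0 0 7 0 0 0.1; 0 0 0 7 0 0 0.1"

```text
time: 21.08
position: [0.5569, 0.1154, 0.5051]
orientation: [[0.001, 0.48, -0.877], [-0.003, -0.877, -0.48], [-1.0, 0.003, 0.0]]
ft_force: [0.0, -0.0, -1.6]
opening: 0.0159
```

>>> drive_tool:
  moves: "0 0 0 7 0 0 0.1; 0 0 0 7 0 0 0.1; 0 0 0 7 0 0 0.1; 0 0 0 7 0 0 0.1; 0 0 0 7 0 0 0.1"

```text
time: 21.5
position: [0.5562, 0.1158, 0.5049]
orientation: [[-0.001, -0.124, -0.992], [-0.001, -0.992, 0.124], [-1.0, 0.001, 0.001]]
ft_force: [-0.1, -0.1, -0.8]
opening: 0.0157
```

```bash
python3 -c "
from h import *
go([.5362,-.3426,.25],Rdown(-111.2))"
```

```text
t 21.5 pos [0.5562 0.1158 0.5049] j [ 0.1236  0.2653  1.2824 -0.0007  1.5949  1.8183] op 0.0157 F [-0.1 -0.1 -0.8]
shift tool mm [255.3 457.2 -37. ]
turn deg [14.1   0.03 -0.06]
shift in final axes mm [ 254.9  434.6 -147.2]
```

>>> drive_tool:
  moves: "0 0.01 0 7 0 0 0.1; 0 0.02 0 7 0 0 0.1; 0 0.037 -0.013 0 0 0 0.1; 0 0.039 -0.013 0 0 0 0.1; 0 0.039 -0.014 0 0 0 0.1"

```text
time: 21.92
position: [0.5434, -0.033, 0.5041]
orientation: [[-0.003, -0.368, -0.93], [0.003, -0.93, 0.368], [-1.0, -0.002, 0.004]]
ft_force: [0.6, 0.2, -2.0]
opening: 0.0155
```

>>> drive_tool:
  moves: "0 0.039 -0.014 0 0 0 0.1; 0 0.039 -0.014 0 0 0 0.1; 0 0.039 -0.014 0 0 0 0.1; 0.015 0.038 -0.014 0 0 0 0.1; 0.025 0.035 -0.013 0 0 0 0.1"

```text
time: 22.33
position: [0.5356, -0.2346, 0.4705]
orientation: [[0.005, -0.368, -0.93], [0.002, -0.93, 0.368], [-1.0, -0.003, -0.004]]
ft_force: [0.2, 0.3, -1.3]
opening: 0.0157
```

```bash
python3 -c "
from h import *
go([.5362,-.3426,.25],Rdown(-111.2))"
```

```text
t 22.33 pos [ 0.5356 -0.2346  0.4705] j [-0.4936  0.3054  1.3084  0.0035  1.5245  1.4536] op 0.0157 F [ 0.2  0.3 -1.3]
shift tool mm [220.3 100.9 -39.5]
turn deg [-0.37 -0.21  0.18]
shift in final axes mm [220.5 100.5 -39.6]
```

>>> drive_tool:
  moves: "0.035 0.03 -0.011 -0.3 -0.2 0.2 0.1; 0.04 0.03 -0.011 0 0 0 0.1; 0.04 0.02 -0.008 0 0 0 0.1; 0.04 0.01 -0.005 0 0 0 0.1; 0.03 0 0 0 0 0 0.1"

```text
time: 22.75
position: [0.5338, -0.3279, 0.2992]
orientation: [[0.006, -0.37, -0.929], [-0.004, -0.929, 0.37], [-1.0, 0.001, -0.007]]
ft_force: [0.4, -0.0, -1.1]
opening: 0.0156
```

```bash
python3 -c "
from h import *
go([.5362,-.3426,.1600],Rdown(-111.2));snap('wrist','wr1')"
```

```text
t 22.75 pos [ 0.5338 -0.3279  0.2992] j [-0.6253  0.4906  1.449   0.0006  1.1945  1.3243] op 0.0156 F [ 0.4 -0.  -1.1]
shift tool mm [139.3  12.6  -6.7]
turn deg [-0.51 -0.42 -0.07]
shift in final axes mm [139.2  12.9  -7.6]
```

View pics/wr1.png

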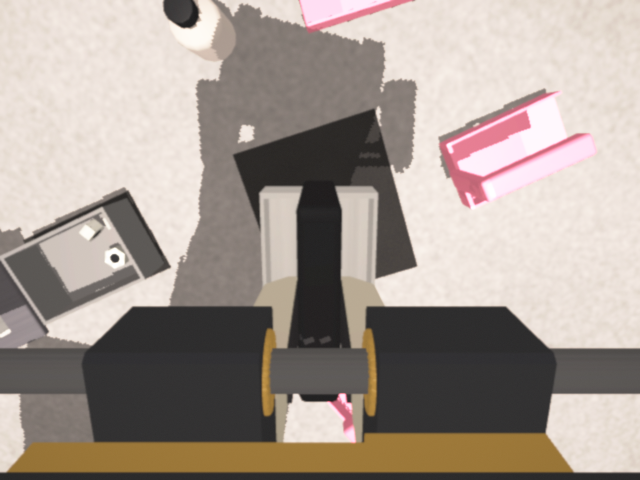

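>>> drive_tool:
  moves: "0.03 0.012 -0.006 -0.5 -0.4 0 0.1; 0.035 0 0 0 0 0 0.1; 0.03 0 0 0 0 0 0.1; 0.02 0 0 0 0 0 0.1; 0.008 0 0 0 0 0 0.1"

```text
time: 23.22
position: [0.5343, -0.3395, 0.1698]
orientation: [[-0.005, -0.362, -0.932], [0.004, -0.932, 0.362], [-1.0, -0.002, 0.006]]
ft_force: [-0.9, 0.1, -1.9]
opening: 0.0156
```

```bash
python3 -c "
from h import *
go([.5362,-.3426,.1590],Rdown(-111.2))"
```

```text
t 23.22 pos [ 0.5343 -0.3395  0.1698] j [-0.6398  0.6523  1.5242  0.0006  0.9716  1.3014] op 0.0156 F [-0.9  0.1 -1.9]
shift tool mm [10.8  2.2 -3. ]
turn deg [-0.04  0.35  0.13]
shift in final axes mm [10.8  2.2 -2.9]
```

>>> drive_tool:
  moves: "0.005 0.002 -0.003 0 0.3 0.1 0.1; 0.005 0 0 0 0 0 0.1; 0 0 0 0 0 0 0.1"

```text
time: 23.47
position: [0.5375, -0.3424, 0.1609]
orientation: [[0.0, -0.362, -0.932], [0.001, -0.932, 0.362], [-1.0, -0.001, 0.0]]
ft_force: [0.5, 0.2, -2.1]
opening: 0.0156
```

```bash
python3 -c "
from h import *
go([.5362,-.3426,.1590],Rdown(-111.2))"
```

```text
t 23.47 pos [ 0.5375 -0.3424  0.1609] j [-0.6405  0.6689  1.5192  0.0007  0.9536  1.3001] op 0.0156 F [ 0.5  0.2 -2.1]
shift tool mm [1.9 0.6 1.1]
turn deg [-0.01  0.    0.03]
shift in final axes mm [1.9 0.6 1.1]
```

>>> drive_tool:
  moves: "0.002 0 0.001 0 0 0 0.1; 0 0 0 0 0 0 0.1"

```text
time: 23.63
position: [0.5375, -0.3425, 0.1614]
orientation: [[0.003, -0.362, -0.932], [-0.002, -0.932, 0.362], [-1.0, 0.0, -0.004]]
ft_force: [-0.9, 0.3, -1.7]
opening: 0.0156
```

>>> drive_tool:
  moves: "0.001 0 0 0 0 0 0.1; 0 0 0 0 0 0 0.1"

```text
time: 23.8
position: [0.5381, -0.3429, 0.1622]
orientation: [[0.005, -0.362, -0.932], [-0.003, -0.932, 0.362], [-1.0, 0.001, -0.006]]
ft_force: [-0.2, 0.8, -1.6]
opening: 0.015
```

>>> drive_tool:
  moves: "0.004 0 0 0 0 0 0.1; 0.002 0 0 0 0.2 0 0.1"

```text
time: 23.97
position: [0.5389, -0.3433, 0.1584]
orientation: [[0.011, -0.361, -0.932], [-0.006, -0.932, 0.361], [-1.0, 0.002, -0.013]]
ft_force: [-4.3, 3.2, 16.0]
opening: 0.0159
```

```bash
python3 -c "
from h import *
go([.5362,-.3426,.1590],Rdown(-111.2))"
```

```text
t 23.97 pos [ 0.5389 -0.3433  0.1584] j [-0.6406  0.6709  1.523   0.0021  0.9347  1.2987] op 0.0159 F [-4.3  3.2 16. ]
shift tool mm [-0.6  0.3  2.8]
turn deg [ 0.01 -0.74 -0.11]
shift in final axes mm [-0.6  0.3  2.8]
```

Touchdown felt (16 N). I'll ease off a little, then open.

>>> drive_tool:
  moves: "-0.001 0 0 0 -0.6 0 0.1; 0 0 0 0 0 0 0.3; 0 0 0 0 0 0 0.5; 0 0 0 0 0 0 0.5; 0 0 0 0 0 0 0.5"

```text
time: 24.38
position: [0.5391, -0.3436, 0.1598]
orientation: [[0.003, -0.362, -0.932], [-0.003, -0.932, 0.361], [-1.0, 0.002, -0.004]]
ft_force: [0.2, 0.2, -0.1]
opening: 0.0377
```

>>> drive_tool:
  moves: "0 0 0 0 0 0 0.5; -0.01 0 0 0 0 0 0.5; -0.025 0 0 0 0 0 0.5; -0.035 0 0 0 0 0 0.5; -0.035 0 0 0 0 0 0.5"

```text
time: 24.8
position: [0.5366, -0.3416, 0.2616]
orientation: [[-0.009, -0.362, -0.932], [0.005, -0.932, 0.362], [-1.0, -0.002, 0.01]]
ft_force: [0.9, -1.2, 0.2]
opening: 0.0463
```

```bash
python3 -c "
from h import *
go([.4,-.33,.35],Rdown(-111.2));s=snap('wrist','wf1')"
```

```text
t 24.8 pos [ 0.5366 -0.3416  0.2616] j [-0.6398  0.5509  1.4481 -0.0012  1.1528  1.3015] op 0.0463 F [ 0.9 -1.2  0.2]
shift tool mm [-87.1  38.4 132.5]
turn deg [0.   0.59 0.1 ]
shift in final axes mm [-88.4  38.5 131.6]
```

View pics/wf1.png

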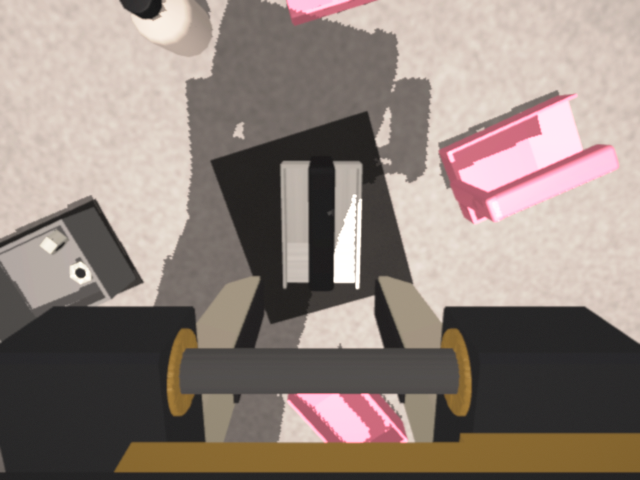

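The scoop stands empty and upright on the mat (281–362, 160–290). I'll move clear and inspect the box and chute.

>>> drive_tool:
  moves: "-0.035 0 0 0 0 0 0.5; -0.035 0.01 0.02 0 0 0 0.5; -0.02 0.01 0.035 0 0 0 0.5; 0 0.01 0.04 0 0 0 0.5; 0 0.01 0.04 0 0 0 0.5"

```text
time: 25.27
position: [0.3985, -0.3309, 0.3663]
orientation: [[0.007, -0.357, -0.934], [-0.008, -0.934, 0.357], [-1.0, 0.005, -0.01]]
ft_force: [-0.1, -0.8, 0.7]
opening: 0.0465
```

```bash
python3 -c "
from h import *
s=snap('top','tf');crop(s,'tfc',200,175,400,275,4);snap('scene','sf');s2=load('sf');crop(s2,'sfc',260,170,400,360,4)
crop(s,'tfb',325,215,385,270,12)
print(bot.get_state()['position'])"
```

```text
[ 0.3959 -0.3304  0.3663]
```

View pics/tfc.png

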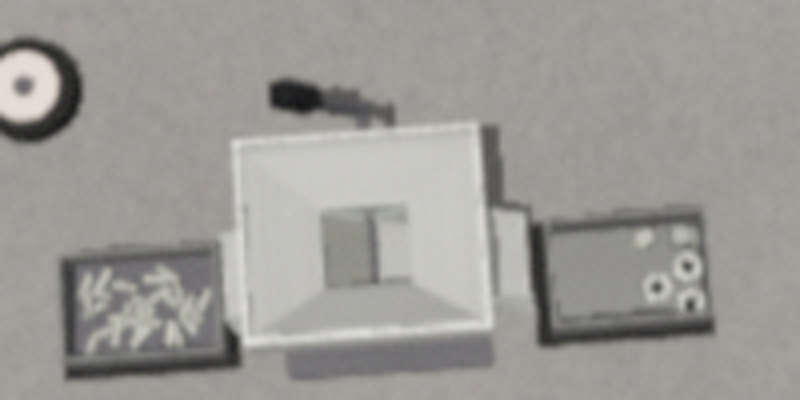

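View pics/tfb.png

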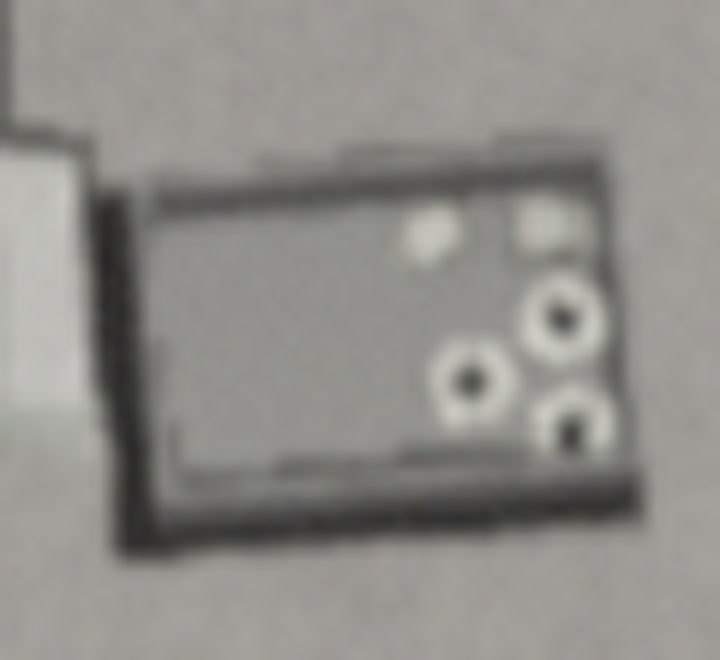

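View pics/sf.png

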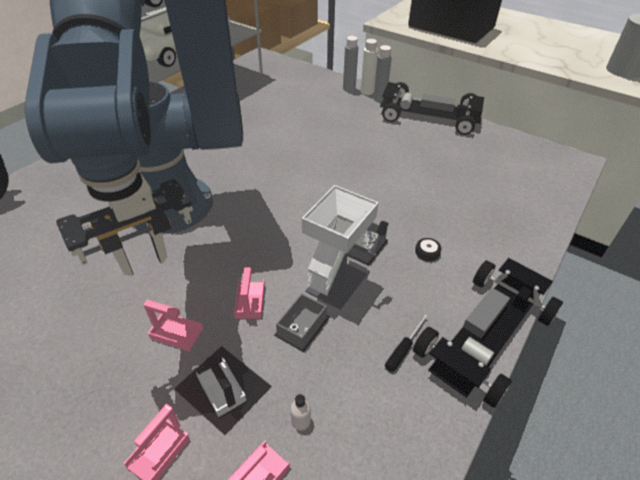

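View pics/sfc.png

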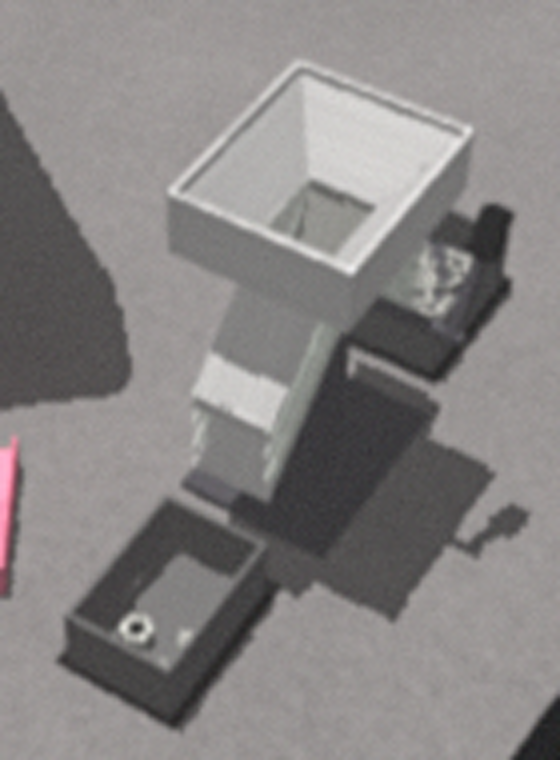

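All five nuts are in the box, at crop (430,235), (548,222), (562,318), (470,380) and (572,425). One last check of the box and scoop poses, then I'll hand in.

```bash
python3 -c "
from h import *
s=load('tf');W=cloud(s).reshape(-1,3);I=s['img'].reshape(-1,3).max(1)
m=(W[:,2]>.04)&(W[:,2]<.056)&(abs(W[:,0]-.569)<.06)&(W[:,1]<-.06)&(W[:,1]>-.2);print('box',rect(W[m]))
m=(I<75)&(W[:,2]>.08)&(W[:,2]<.11)&(abs(W[:,0]-.54)<.08)&(abs(W[:,1]+.34)<.07);print('handle',rect(W[m]))
st=bot.get_state();print(st['time'],abs(st['joint_velocities']).max())
bot.finish_job()"
```

```text
box (array([ 570.1, -122.5]), array([ 69.6, 100.1]), 3.15)
handle (array([ 542.4, -345.4]), array([17.3, 77.6]), 67.2)
25.3667 0.1098157304940882
the job is handed in; nothing more can be done
```

I did the whole job in the order asked and handed it in at about 25 s of the 72 s allowed.

- **Empty box:** I set it on the bare pad on the chute's -y side. After release the wrist camera put it within about 1.5 mm of the pad centre, yaw 2.2° against about 2.2° for the pad. The final top view reads (0.570, -0.1225) and 3.2°, about 4 mm and 1° from the pad estimate. The two readings disagree, either because the top camera is less accurate here or because the nuts nudged the box a little. It still looked seated on the pad.
- **Lever:** I pushed the knob to chute +y until it met the stop (about 30 N). The views show the flap leaning over the leg to the filled box. I did not measure the flap angle itself.
- **Nuts:** I poured them at up to 58° with the lip over the hopper. The first nuts slid out at about 19°, earlier than I expected, but the lip was already over the hopper. The last top view shows all five nuts in the box, and none in the scoop, the chute or on the table.
- **Scoop:** It stands empty and upright on its mat, with its handle within about 1 mm of where it started.
- **Bystanders:** I did not touch the spare wheel, the bottle or the screwdriver. They look unmoved in the pictures.

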